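# Put the washed drip coffee filter back together on its beaker

## Task

The metal drip coffee filter has been washed and its four pieces stand about on the worktop; put it back together on the white beaker, ready for the next brew. Work upwards, letting go of each piece before fetching the next: first lay the drip plate on the beaker with its spigot down in the beaker's mouth, then stand the chamber inside the plate's raised ring, then lower the press into the chamber, knob up, until it lies flat on the chamber's floor, and last put the lid over the chamber so that it sits on the rim all round. Leave the beaker standing where it is, and do not shift the other things on the worktop.

Things in the scene. Friction and masses are not known exactly. Their poses are not given: they have to be found in the camera images.
- beaker: Plain white open beaker, 96 mm tall, 85 mm wide at the rim, 73 mm at the foot, mouth at least 72 mm clear, 0.3 kg, loose, standing on the worktop; not to be moved. Origin: centre of its underside, z up; the rim is 96 mm above it.
- drip_plate: Perforated round metal plate. Upwards from the origin (centre of its underside, z up): solid spigot 66 mm wide, 6 mm high; flange 94 mm wide, top face at 8.5 mm; on it a thin raised ring, 64 mm outside, 59 mm inside, top at 18.5 mm. 0.09 kg. Grip across the outside of the ring, tips just above the flange. On the beaker's rim its origin is 90 mm above the beaker's.
- chamber: Open round metal cup, 54 mm wide, 44 mm tall, clear inside 47 mm, floor 3 mm thick, 0.09 kg. Two wire ears reach 43 mm out along its own +x and -x, 13 to 33 mm up: grip it along its own y, clear of them. Origin: centre of its underside, z up. In the plate's ring its origin is 8.5 mm above the plate's.
- press: Perforated metal disc 43 mm wide, 3.5 mm thick, with a 6 mm stem and a dark wooden knob 14 mm wide, 43 to 57 mm above the origin (centre of the disc's underside, z up). 0.07 kg. Grip the knob. On the chamber's floor its origin is 3 mm above the chamber's, and the knob stands out 16 mm above the chamber's rim.
- filter_lid: Hollow metal lid. Upwards from the origin (centre of the skirt's lower edge, z up): skirt 63 mm wide, 59 mm inside, 7 mm deep; step that rests on the chamber's rim; hollow dome 48 mm wide, top at 29 mm, with room for the press's knob; black knob 16 mm wide, 29 to 43 mm. 0.06 kg. Grip the knob. On the chamber its origin is 37 mm above the chamber's.
- glass: Bystander: clear drinking glass, 79 mm wide, 90 mm tall. Origin: centre of its underside.
- teaspoon: Bystander: metal teaspoon lying flat, 137 x 28 x 13 mm, its length along its own x. Origin: centre of its underside.

How it is judged:
On the way, in this order (a step that is already met when the one before it is completed fails the run):
1. the drip plate sits flat on the beaker with its spigot in the mouth, let go (horizontal distance between drip_plate and beaker below 0.008 m and z of drip_plate in the frame of beaker between 0.0865 and 0.0935 m and angle between drip_plate's own z axis and vertical below 0.1 rad and contact force between the fingers and drip_plate below 0.05 N), for 0.2 s.
2. the chamber stands inside the plate's raised ring, let go (horizontal distance between chamber and drip_plate below 0.006 m and z of chamber in the frame of drip_plate between 0.0055 and 0.0115 m and angle between chamber's own z axis and vertical below 0.1 rad and contact force between the fingers and chamber below 0.05 N), for 0.2 s.
3. the press lies flat on the chamber's floor, let go (horizontal distance between press and chamber below 0.006 m and z of press in the frame of chamber between 0 and 0.006 m and angle between press's own z axis and vertical below 0.1 rad and contact force between the fingers and press below 0.05 N), for 0.2 s.
4. the lid sits on the chamber's rim, let go (horizontal distance between filter_lid and chamber below 0.006 m and z of filter_lid in the frame of chamber between 0.034 and 0.04 m and angle between filter_lid's own z axis and vertical below 0.1 rad and contact force between the fingers and filter_lid below 0.05 N), for 0.2 s.
At the end, for the whole second after the job is handed in: At rest, let go, upright within 0.1 rad: plate on the beaker's rim (8 mm off axis, 3.5 mm in height), chamber on the plate, press on the chamber's floor, lid on its rim (each 6 mm off axis, 3 mm in height); beaker upright (0.05 rad), within 30 mm of its start (all of step 1 and all of step 2 and all of step 3 and all of step 4 and linear speed of each of drip_plate, chamber, press, filter_lid below 0.02 m/s and angle between beaker's own z axis and vertical below 0.05 rad and distance of beaker from where it was at the start of the episode below 0.03 m); the robot touches nothing.
It fails at once if the beaker was tipped or pushed away (angle between beaker's own z axis and vertical above 0.25 rad or distance of beaker from where it was at the start of the episode above 0.03 m).
It fails at once if a bystander was shifted (distance of any of glass, teaspoon from where it was at the start of the episode above 0.025 m).
It also fails if it takes over 120 s, if anything falls off the work surface, if the arm or the gripper's body presses on something with over 40 N, if the wrist force passes 120 N, or if a joint passes its speed limit or range.

## Robot

A 6-joint arm with a two-finger parallel gripper is mounted at the origin on a cart in front of the work surface, level with it; the furniture and walls round the work are solid. World frame = base frame: x ahead of the robot, y to its left, z up, the work surface at z = 0. Lengths are in m, angles in rad, forces in N, time in s.
With the tool pointing down it reaches from about 0.35 to 0.975 m from the base axis. Payload 4.9 kg.
Tool frame: the origin (TCP) lies at the centre of the arm's flange, where the gripper is bolted on; the fingertips stand 173 mm ahead of it and the grasp point (between the pads) lies 155 mm ahead of it (arm.grip_point_offset is the distance from the TCP to the grasp point, in m); z points along the fingers, y is the line along which they close (so a half turn about z gives the same grasp; the last joint's range is limited). The gripper opens to 85 mm and grips with 20 to 120 N. Pads are 22 mm wide; open, the fingers measure 114 mm over their backs; the gripper's body (76 mm by 85 mm) begins 54 mm behind the grasp point. The pads swing forward as they close: fully open they stand 13 mm farther back than shut.
Start: joints at [-1.357, 0.053, 1.613, -0, 1.476, -0.119], TCP at [0.204, -0.591, 0.405] pointing down, gripper open.
Joint ranges: [-3.01, 3.01], [-1.01, 2.22], [0.06, 2.58], [-1.02, 4.17], [0.09, 2.62], [-3.14, 3.14]. Speed limits (rad/s): [2.57, 2.57, 3.14, 3.14, 3.14, 3.14].

## Interface

Orientations are given as a unit quaternion [x, y, z, w].
In Python, from plant import arm gives the robot as it stands.
- The arm moves only by the shell command python3 -m creep 'ROWS'. ROWS is JSON, a list of rows, each a list of 3 entries, a list of its own where there are three numbers: the turn, a rotation vector about the tool's x, y, z in rad, then the shift along the tool's x, y, z in m, then the closure, from 0 (fully open) to 1 (shut). A call has 1 to 12 rows; each row shifts and turns the commanded pose from where the row before left it, along the tool's axes as they then stand; what a row does not reach is not made up. A row lasts 1/10 s, in which the tool goes at most 50 mm and 8.59 degrees, less where a joint would pass 70% of its speed; a pose out of reach is approached as far as the arm can. A call is refused whole if a number of a shift passes 0.05 or a number of a turn 0.15, either way. A call with a gripper value outside its range is refused whole. The fingers move at their own pace and stop on an object; the grip force is fixed at half the most. Time passes only in rows, so rows that do not move let the fingers close. It gives the time, the measured TCP pose, the force, the opening and the grip force at its end, in the units of the state.
- arm.sense(): the state, without advancing time (a new reading comes with each control period).
- arm.get_image(name): name is "scene" or "top" or "wrist"; returns the picture (420x560x3 uint8, red, green, blue); there is no depth.
- arm.get_calibration(name): a dict with "K" (3x3 intrinsics, pixels), "R" (3x3) and "t" (3): a world point X has camera coordinates R X + t; the wrist camera has in their place "T_tool_cam" (4x4, takes a point from camera to tool coordinates, whose origin is the TCP and whose axes are the flange's). Camera axes: x right, y down, z forward; pixel columns grow to the right and rows downward; lengths in m; the calibration is good to about 2 mm. A picture is of the moment at which its call begins: read the wrist's pose just before it. get_calibration takes no time and is no camera call.
- arm.hand_in(): hands the job in; it is judged then, once.
The state is a dict: "time_s": time; "joints": joint angles; "joint_velocities": joint speeds; "joint_efforts": joint torques, N m; "tool_pos": TCP position; "orientation": TCP orientation; "force": force on the tool from outside, world axes, zero at the start; "wrist_torque": the same for the moment, N m; "width": finger opening in m; "finger_force": force on a finger pad.
Only numpy, scipy, OpenCV 4.12 (cv2) and the standard library are available. Lean on these libraries where they do the work, as an engineer would, in place of code of your own. Each camera call takes 0.05 s, during which the arm holds its last target. There are 200 camera calls.

## Working session

There is one attempt and no reset: what is moved stays moved. The work goes in short steps, Python scripts to look and compute and a shell command to move; the robot and the scene stay as the last step left them, time stands still between calls to the robot, and variables do not carry over. Pictures are saved under pics/ and viewed, at most 14 in all, crops included, and the job is handed in when it is done.

```bash
ls; mkdir -p pics
cat > h.py <<'E'
import numpy as np, cv2
from plant import arm
from scipy.spatial.transform import Rotation as Ro
def cam(name):
    c=arm.get_calibration(name); K=np.array(c["K"])
    if "T_tool_cam" in c:
        s=arm.sense(); T=np.eye(4); T[:3,:3]=Ro.from_quat(s["orientation"]).as_matrix(); T[:3,3]=s["tool_pos"]
        M=np.linalg.inv(T@np.array(c["T_tool_cam"])); return K,M[:3,:3],M[:3,3]
    return K,np.array(c["R"]),np.array(c["t"])
def ray(c,u,v):
    K,R,t=c; d=R.T@np.linalg.solve(K,[u,v,1.]); return -R.T@t,d
def onz(c,u,v,z):
    o,d=ray(c,u,v); return o+d*(z-o[2])/d[2]
def proj(c,X):
    K,R,t=c; p=K@(R@np.array(X)+t); return p[:2]/p[2]
def tri(a,b):
    # two (cam,u,v) -> point, gap
    o1,d1=ray(*a);o2,d2=ray(*b);d1=d1/np.linalg.norm(d1);d2=d2/np.linalg.norm(d2)
    s=np.linalg.lstsq(np.c_[d1,-d2],o2-o1,rcond=None)[0]
    p,q=o1+s[0]*d1,o2+s[1]*d2; return (p+q)/2,np.linalg.norm(p-q)
def snap(name,fn):
    c=cam(name); im=cv2.cvtColor(arm.get_image(name),cv2.COLOR_RGB2BGR); cv2.imwrite("pics/"+fn,im)
    np.savez("pics/"+fn[:-4]+".npz",K=c[0],R=c[1],t=c[2]); return c,im
def load(fn):
    z=np.load("pics/"+fn+".npz"); return (z["K"],z["R"],z["t"]),cv2.imread("pics/"+fn+".png")
E
python3 - <<'E'
from h import *
np.set_printoptions(precision=3,suppress=True)
for n in ("scene","top","wrist"):
    c,im=snap(n,n+"0.png"); print(n,c[0][0,0],-c[1].T@c[2],c[1][2])
print(arm.get_calibration("wrist")["T_tool_cam"]); print(arm.sense())
E
```

```text
pics
scene 451.76712667353087 [ 0.31  -0.801  0.665] [ 0.322  0.603 -0.73 ]
top 510.88619799959855 [ 0.476 -0.266  0.928] [ 0.123  0.011 -0.992]
wrist 305.7699751746518 [ 0.28  -0.564  0.373] [-0.296 -0.101 -0.95 ]
[[ 0.001 -0.95  -0.313  0.081]
 [ 1.     0.001  0.     0.   ]
 [ 0.    -0.313  0.95   0.031]
 [ 0.     0.     0.     1.   ]]
{'time_s': 0.15, 'joints': array([-1.357,  0.053,  1.614,  0.   ,  1.476, -0.119]), 'joint_velocities': array([ 0.002, -0.003, -0.005, -0.   , -0.001,  0.001]), 'joint_efforts': array([  0.   , -39.424, -37.072,  -0.   ,   0.005,   0.   ]), 'tool_pos': array([ 0.204, -0.59 ,  0.404]), 'orientation': array([ 0.986,  0.166, -0.   , -0.001]), 'force': array([-0.315, -0.482, -0.354]), 'wrist_torque': array([-0.004, -0.013, -0.023]), 'finger_force': 0.0, 'width': 0.08508075922127073}
```

View pics/top0.png

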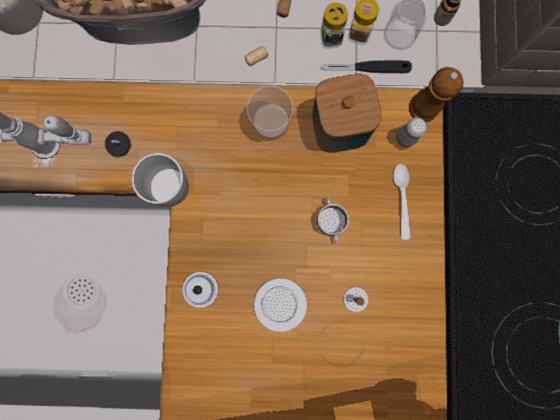

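View pics/scene0.png

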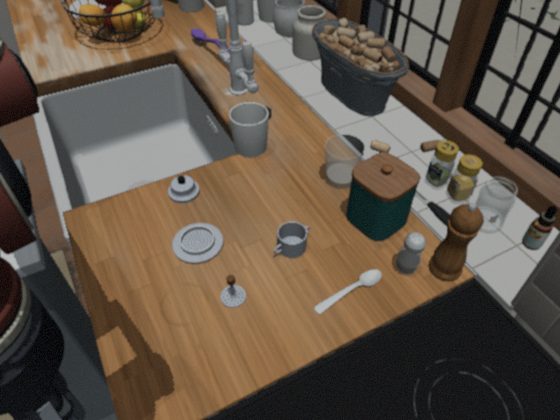

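Top picture: beaker rim about (158,178), lid (200,290), plate (280,305), press knob (358,300), chamber (332,220) with ears along about (330,203)–(336,240), glass (270,112), spoon (403,200). The scene view shows the same things: beaker rim (249,117), lid (182,186), plate (198,241), chamber (292,238), press knob (231,280).

Run:
```python
from h import *
np.set_printoptions(precision=4,suppress=True)
T,it=load("top0"); S,is_=load("scene0")
def blobs(im,lo,hi):
    h=cv2.cvtColor(im,cv2.COLOR_BGR2HSV); m=(h[...,1]<75).astype(np.uint8)
    n,l,st,ce=cv2.connectedComponentsWithStats(m)
    for k in range(1,n):
        if lo<st[k,4]<hi:
            c=max(cv2.findContours((l==k).astype(np.uint8),0,1)[0],key=len)
            if len(c)>=5: print(st[k].tolist(),ce[k], "ell",[np.round(x,1) for x in cv2.fitEllipse(cv2.convexHull(c))] if len(cv2.convexHull(c))>=5 else '')
print("top");blobs(it,150,8000);print("scene");blobs(is_,150,8000)
for n,a,b in [("beaker rim",(158,178),(249,117)),("lid knob",(198,290),(181,180)),("plate",(280,304),(198,241)),("press knob",(359,300),(231,280)),("chamber rim",(332,219),(292,230)),("glass",(270,105),(345,150)),]:
    print(n,tri((T,*a),(S,*b)),"onz0",onz(T,*a,0))
print("spoon",onz(T,403,200,0),onz(T,400,170,0),onz(T,405,235,0))
```

```text
top
[249, 101, 41, 37, 933] [269.9003 120.2594] ell [array([268.4, 119. ]), array([33.2, 41. ]), np.float64(120.4)]
[313, 101, 45, 51, 452] [330.958  136.0265] ell [array([332.3, 127.6]), array([36.9, 62.6]), np.float64(154.5)]
[0, 113, 91, 55, 2495] [ 41.6846 136.1046] ell [array([ 42.7, 138.6]), array([ 54.7, 105.4]), np.float64(105.6)]
[396, 117, 31, 30, 599] [411.1402 131.9048] ell [array([411.1, 131.8]), array([22.2, 35.2]), np.float64(47.1)]
[105, 132, 25, 24, 471] [117.0998 143.4671] ell [array([117.2, 143.5]), array([24. , 24.6]), np.float64(99.1)]
[393, 164, 18, 76, 686] [402.6224 197.8382] ell [array([402.7, 201.6]), array([21.3, 78.1]), np.float64(175.6)]
[317, 197, 32, 48, 860] [332.5035 219.5523] ell [array([332.7, 220.6]), array([30.1, 46.8]), np.float64(171.5)]
[182, 272, 36, 36, 1040] [199.776  289.2817] ell [array([199.8, 289.2]), array([35.8, 36.6]), np.float64(37.1)]
[254, 278, 53, 54, 2276] [279.9649 304.5901] ell [array([280. , 304.6]), array([53.2, 53.9]), np.float64(0.9)]
[343, 287, 25, 25, 443] [354.9977 299.0903] ell [array([355.4, 299.3]), array([24.4, 24.9]
[... 1069 characters left out ...]
4(0.0001680607038351635)) onz0 [ 0.6408 -0.0311  0.    ]
lid knob (array([ 0.4399, -0.1202,  0.0359]), np.float64(0.00029683871838347115)) onz0 [ 0.4386 -0.1144  0.    ]
plate (array([ 0.4184, -0.2623,  0.0087]), np.float64(0.0001427899993361064)) onz0 [ 0.4178 -0.2622  0.    ]
press knob (array([ 0.4308, -0.396 ,  0.0479]), np.float64(0.0005581029125256325)) onz0 [ 0.4286 -0.4032  0.    ]
chamber rim (array([ 0.5686, -0.3489,  0.0471]), np.float64(0.0014290861357064333)) onz0 [ 0.5729 -0.3531  0.    ]
glass (array([ 0.757 , -0.2354,  0.0756]), np.float64(0.0056710387669322545)) onz0 [ 0.785  -0.2339  0.    ]
spoon [ 0.6111 -0.4824  0.    ] [ 0.6669 -0.4771  0.    ] [ 0.5471 -0.4858  0.    ]
```

```bash
cat >> h.py <<'E'
def go(x,y,z,yaw=0.):
    "print shift still to make, tool axes (for grasp-independent TCP target), and turn about tool axes"
    s=arm.sense(); R=Ro.from_quat(s["orientation"]); Rt=Ro.from_euler("z",yaw)*Ro.from_euler("x",np.pi)
    print("TCP",np.round(s["tool_pos"],4),"shift",np.round(R.inv().apply(np.array([x,y,z])-s["tool_pos"]),4),"shift after turn",np.round(Rt.inv().apply(np.array([x,y,z])-s["tool_pos"]),4),"turn",np.round((R.inv()*Rt).as_rotvec(),4),"F",np.round(s["force"],2),"w",round(s["width"],4),"ff",np.round(s["finger_force"],2),"t",s["time_s"])
E
python3 -m creep '[[[0,0,0.15],[0,0,0],0],[[0,0,0.15],[0,0,0],0],[[0,0,0.033],[0,0,0],0],[[0,0,0],[0.024,-0.0365,0.0],0],[[0,0,0],[0.024,-0.0365,0.011],0],[[0,0,0],[0.024,-0.0365,0.011],0],[[0,0,0],[0.024,-0.0365,0.011],0],[[0,0,0],[0.024,-0.0365,0.011],0],[[0,0,0],[0.024,-0.0365,0.011],0],[[0,0,0],[0.024,-0.0365,0.011],0],[[0,0,0],[0.024,-0.0365,0.011],0],[[0,0,0],[0.024,-0.0365,0.011],0]]'
python3 - <<'E'
from h import *
arm.get_image("top"); snap("wrist","w1.png"); go(.4184,-.2623,.3)
E
```

```text
time_s: 1.35
tool_pos: [0.4208, -0.2605, 0.3161]
orientation: [1.0, -0.0, 0.0, 0.0]
force: [0.4, 0.0, -0.0]
width: 0.0854
finger_force: 0.0
TCP [ 0.4213 -0.2582  0.3144] shift [-0.0029  0.0041  0.0143] shift after turn [-0.0029  0.0041  0.0144] turn [-0.0038  0.0024  0.0059] F [ 0.09 -0.85 -0.23] w 0.0856 ff 0.0 t 1.45
```

View pics/w1.png

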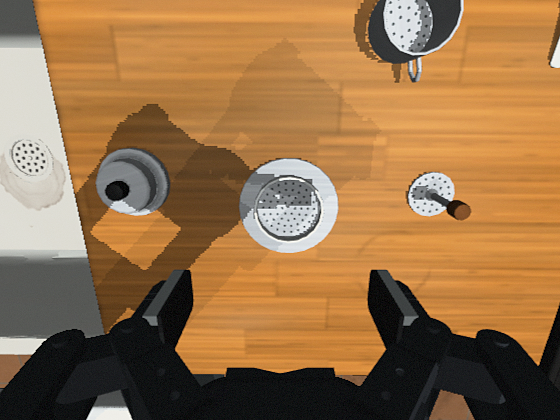

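Wrist picture: plate flange ellipse centred about (289,205), lid knob (117,190), press knob top (459,210), chamber at the top (410,20) with one ear at (415,70).

Run:
```python
from h import *
np.set_printoptions(precision=4,suppress=True)
W,im=load("w1");T,it=load("top0");S,_=load("scene0")
h=cv2.cvtColor(im,cv2.COLOR_BGR2HSV); m=((h[...,1]<90)).astype(np.uint8)
n,l,st,ce=cv2.connectedComponentsWithStats(m)
for k in range(1,n):
    if 600<st[k,4]<20000:
        c=max(cv2.findContours((l==k).astype(np.uint8),0,1)[0],key=len); e=cv2.fitEllipse(cv2.convexHull(c)); print(st[k].tolist(),[np.round(x,1) for x in e])
for n_,box in (("press",(440,195,30,30)),("lid",(100,172,35,35))):
    x,y,w,hh=box; g=(h[y:y+hh,x:x+w,2]<110)&((h[y:y+hh,x:x+w,1]>90)|(n_=="lid")) 
    if n_=="lid": g=h[y:y+hh,x:x+w,2]<50
    mm=cv2.moments(g.astype(np.uint8),True); print(n_,mm["m00"],x+mm["m10"]/mm["m00"],y+mm["m01"]/mm["m00"])
for z in (.0,.0085): print(onz(W,289,205,z),onz(T,280,304.6,z),onz(S,197.3,242.4,z))
print("lid knob",tri((W,117,190),(T,198,290)),"press",tri((W,459,210),(T,359,300.5)))
print("plate",tri((W,289,205),(T,280,304.6)))
```

```text
[368, 0, 96, 82, 5029] [array([416.3,  15.9]), array([ 86. , 134.6]), np.float64(19.1)]
[95, 148, 75, 68, 3895] [array([132.3, 181.6]), array([67.7, 75. ]), np.float64(104.7)]
[239, 158, 100, 95, 7428] [array([288.3, 205. ]), array([95. , 99.4]), np.float64(86.5)]
[408, 172, 47, 45, 1611] [array([430.6, 193.6]), array([42.2, 48.6]), np.float64(56.6)]
press 173.0 453.8265895953757 207.0635838150289
lid 360.0 116.84444444444445 190.15555555555557
[ 0.4161 -0.2629  0.    ] [ 0.4168 -0.2622  0.    ] [ 0.4176 -0.2577  0.    ]
[ 0.4188 -0.2627  0.0085] [ 0.4173 -0.2623  0.0085] [ 0.4162 -0.2647  0.0085]
lid knob (array([ 0.4404, -0.121 ,  0.0409]), np.float64(0.00024606066252786106)) press (array([ 0.4301, -0.395 ,  0.0542]), np.float64(0.0009193800595922661))
plate (array([ 0.417 , -0.2625,  0.0028]), np.float64(0.000547160973627757))
```

```bash
python3 -m creep '[[[-0.004,0.002,0.006],[-0.003,0.0044,0.03],0.1],[[0,0,0],[0,0,0.03],0.15],[[0,0,0],[0,0,0.03],0.15],[[0,0,0],[0,0,0.03],0.15],[[0,0,0],[0,0,0.003],0.15],[[0,0,0],[0,0,0],0.15]]'
python3 - <<'E'
from h import *
snap("wrist","w2.png"); go(.4182,-.2626,.19)
E
```

```text
time_s: 2.05
tool_pos: [0.417, -0.2673, 0.1933]
orientation: [1.0, -0.003, 0.0, 0.001]
force: [0.1, 0.3, 0.4]
width: 0.0723
finger_force: 0.0
TCP [ 0.4176 -0.2677  0.1947] shift [ 0.0005 -0.0052  0.0047] shift after turn [ 0.0006 -0.0051  0.0047] turn [ 0.0048 -0.0028 -0.0067] F [-0.06 -0.07 -0.13] w 0.0727 ff 0.0 t 2.1
```

View pics/w2.png

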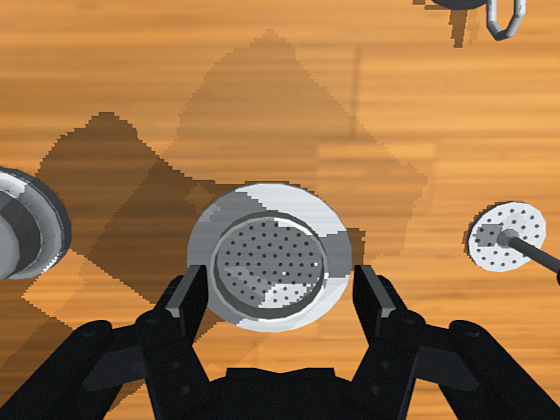

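Wrist picture: plate flange spans x 187–352 (centre about (270,257)), ring about (270,265); fingertips at x 206 and 355, so midpoint 280: the gripper is about 5 mm off towards -y, in line with the readout.

```bash
cat >> h.py <<'E'
def ell(im,x,y,smax=90):
    h=cv2.cvtColor(im,cv2.COLOR_BGR2HSV); m=(h[...,1]<smax).astype(np.uint8)
    l=cv2.connectedComponents(m)[1]; k=l[y,x]
    c=max(cv2.findContours((l==k).astype(np.uint8),0,1)[0],key=len); return cv2.fitEllipse(cv2.convexHull(c)),cv2.boundingRect(c)
E
python3 - <<'E'
from h import *
np.set_printoptions(precision=4,suppress=True)
W,im=load("w2")
# flange edge points: left x=187, right x=352, top/bottom by saturation in column
h=cv2.cvtColor(im,cv2.COLOR_BGR2HSV)
m=((h[...,1]<90)&(h[...,2]>70)).astype(np.uint8)
l=cv2.connectedComponents(m)[1]; k=l[200,270]; c=max(cv2.findContours((l==k).astype(np.uint8),0,1)[0],key=len)[:,0]
hl=cv2.convexHull(c)[:,0]
P=np.array([onz(W,u,v,.0085)[:2] for u,v in hl if v<250 or (v>300 and 215<u<340)])
A=np.c_[2*P,np.ones(len(P))]; s=np.linalg.lstsq(A,(P**2).sum(1),rcond=None)[0]
r=np.sqrt(s[2]+s[0]**2+s[1]**2); print("centre",s[:2],"r",r, "res",np.std(np.linalg.norm(P-s[:2],axis=1)-r),len(P))
for i in range(4):
    a=arm.sense(); print(a["tool_pos"],a["orientation"],a["time_s"]); arm.get_image("wrist")
E
```

```text
centre [ 0.4164 -0.262 ] r 0.04668661512205841 res 0.00014487724845316943 29
[ 0.4176 -0.2677  0.1947] [ 1.     -0.0033  0.0014  0.0024] 2.1
[ 0.418  -0.2679  0.1955] [ 1.     -0.0033  0.002   0.003 ] 2.15
[ 0.4181 -0.2679  0.1958] [ 1.     -0.0032  0.0024  0.0033] 2.2
[ 0.4181 -0.2678  0.1958] [ 1.     -0.0032  0.0024  0.0033] 2.25
```

```bash
python3 -m creep '[[[0.0065,-0.005,-0.0065],[-0.0017,-0.0058,0],0.15],[[0,0,0],[0,0,0],0.15],[[0,0,0],[0,0,0],0.15],[[0,0,0],[0,0,0],0.15]]'
cat >> h.py <<'E'
def circ(c,P2,z):
    P=np.array([onz(c,u,v,z)[:2] for u,v in P2]); A=np.c_[2*P,np.ones(len(P))]; s=np.linalg.lstsq(A,(P**2).sum(1),rcond=None)[0]
    r=np.sqrt(s[2]+s[0]**2+s[1]**2); return s[:2],r,np.std(np.linalg.norm(P-s[:2],axis=1)-r)
def hull(im,x,y,smax=90,vmin=70):
    h=cv2.cvtColor(im,cv2.COLOR_BGR2HSV); m=((h[...,1]<smax)&(h[...,2]>vmin)).astype(np.uint8)
    l=cv2.connectedComponents(m)[1]; k=l[y,x]; assert k
    c=max(cv2.findContours((l==k).astype(np.uint8),0,1)[0],key=len); return cv2.convexHull(c)[:,0]
E
python3 - <<'E'
from h import *
W,im=snap("wrist","w3.png"); H=hull(im,280,205)
print(circ(W,[p for p in H if p[1]<250 or (p[1]>300 and 225<p[0]<350)],.0085))
go(.4164,-.262,.19)
for n,a in (("tip mid +.173",.165),("plate",.18)): print(proj(W,np.array(arm.sense()["tool_pos"])-[0,0,a]))
E
```

```text
time_s: 2.7
tool_pos: [0.4158, -0.2611, 0.1938]
orientation: [1.0, 0.0, -0.001, -0.001]
force: [-0.5, 0.3, 0.0]
width: 0.0723
finger_force: 0.0
(array([ 0.41634116, -0.26191819]), np.float64(0.04669606520544936), np.float64(0.0001444146620632988))
TCP [ 0.4158 -0.2612  0.1937] shift [0.0006 0.0008 0.0037] shift after turn [0.0006 0.0008 0.0037] turn [-0.0024  0.0029  0.0004] F [-0.26  0.06  0.56] w 0.0729 ff 0.0 t 2.75
[280.44177226 279.76324039]
[280.4813384  265.23929038]
```

```bash
python3 -m creep '[[[-0.002,0.003,0],[0.0005,0.0008,0.005],0.15],[[0,0,0],[0,0,0.005],0.15],[[0,0,0],[0,0,0.005],0.15],[[0,0,0],[0,0,0],0.15],[[0,0,0],[0,0,0],0.15]]'
python3 -m creep '[[[0,0,0],[0,0,0.002],0.15],[[0,0,0],[0,0,0],0.15]]'
python3 -m creep '[[[0,0,0],[0,0,0.002],0.15],[[0,0,0],[0,0,0],0.15]]'
python3 - <<'E'
from h import *
snap("wrist","w4.png");go(.4164,-.262,.19)
E
```

```text
time_s: 3.25
tool_pos: [0.4161, -0.2619, 0.1783]
orientation: [1.0, 0.0, -0.0, -0.001]
force: [-0.5, -0.4, 0.3]
width: 0.0725
finger_force: 0.0
time_s: 3.45
tool_pos: [0.4162, -0.262, 0.1766]
orientation: [1.0, 0.0, -0.0, -0.0]
force: [-0.1, 0.3, -0.7]
width: 0.0725
finger_force: 0.0
time_s: 3.65
tool_pos: [0.4162, -0.2619, 0.1745]
orientation: [1.0, 0.0, -0.0, -0.0]
force: [0.4, 0.4, 0.3]
width: 0.0723
finger_force: 0.0
TCP [ 0.4162 -0.2619  0.1746] shift [ 0.0002  0.0001 -0.0154] shift after turn [ 0.0002  0.0001 -0.0154] turn [-0.0007  0.0001  0.0003] F [-0.06 -1.6   0.82] w 0.0731 ff 0.0 t 3.7
```

View pics/w4.png

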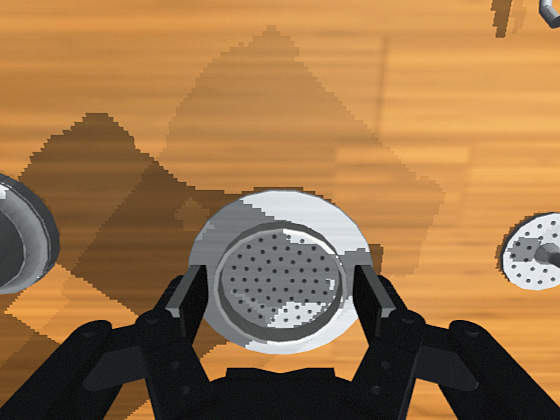

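Wrist picture: tips at (206,268) and (355,268) straddle the ring (220–342), centred; tips seem near the flange.

```bash
python3 -m creep '[[[0,0,0],[0,0,0.0015],0.15],[[0,0,0],[0,0,0],0.2],[[0,0,0],[0,0,0],0.25],[[0,0,0],[0,0,0],0.25]]'
python3 -m creep '[[[0,0,0],[0,0,0],0.35],[[0,0,0],[0,0,0],0.5],[[0,0,0],[0,0,0],0.5],[[0,0,0],[0,0,0],0.5]]'
```

```text
time_s: 4.1
tool_pos: [0.4174, -0.2628, 0.1758]
orientation: [1.0, 0.0, 0.001, 0.0]
force: [-1.7, 2.5, 13.1]
width: 0.064
finger_force: 9.4
time_s: 4.5
tool_pos: [0.4177, -0.2625, 0.1768]
orientation: [1.0, 0.0, 0.001, -0.0]
force: [-5.2, 7.1, 21.9]
width: 0.0608
finger_force: 73.2
```

```bash
python3 -m creep '[[[0,0,0],[0,0,0],0.22],[[0,0,0],[0,0,0],0.2],[[0,0,0],[0,0,-0.0025],0.2],[[0,0,0],[0,0,0],0.25],[[0,0,0],[0,0,0],0.25],[[0,0,0],[0,0,0],0.25]]'
python3 -m creep '[[[0,0,0],[0,0,0],0.35],[[0,0,0],[0,0,0],0.5],[[0,0,0],[0,0,0],0.5],[[0,0,0],[0,0,0],0.5]]'
```

```text
time_s: 5.1
tool_pos: [0.4163, -0.2621, 0.1758]
orientation: [1.0, 0.0, -0.0, -0.0]
force: [-0.7, 0.0, 4.1]
width: 0.0643
finger_force: 2.4
time_s: 5.5
tool_pos: [0.4166, -0.2626, 0.1768]
orientation: [1.0, 0.0, 0.0, 0.0]
force: [-1.9, -0.1, 9.1]
width: 0.0605
finger_force: 67.4
```

```bash
python3 -m creep '[[[0,0,0],[0,0,-0.02],0.5],[[0,0,0],[0,0,-0.04],0.5],[[0,0,0],[0,0,-0.04],0.5],[[0,0,0],[0,0,-0.04],0.5],[[0,0,0],[0,0,-0.04],0.5],[[0,0,0],[0.0157,-0.0345,0],0.5],[[0,0,0],[0.0157,-0.0345,0],0.5],[[0,0,0],[0.0157,-0.0345,0],0.5],[[0,0,0],[0.0157,-0.0345,0],0.5],[[0,0,0],[0.0157,-0.0345,0],0.5],[[0,0,0],[0.0157,-0.0345,0],0.5]]'
python3 -m creep '[[[0,0,0],[0,0,0],0.5],[[0,0,0],[0,0,0],0.5],[[0,0,0],[0,0,0],0.5],[[0,0,0],[0,0,0],0.5]]'
python3 - <<'E'
from h import *
snap("wrist","w5.png");go(.626,-.055,.36)
E
```

```text
time_s: 6.6
tool_pos: [0.5104, -0.0534, 0.3545]
orientation: [1.0, 0.0, -0.001, -0.001]
force: [0.2, -0.6, -1.0]
width: 0.0608
finger_force: 66.2
time_s: 7.0
tool_pos: [0.51, -0.056, 0.3554]
orientation: [1.0, -0.001, -0.0, -0.0]
force: [0.0, 0.2, -0.9]
width: 0.0614
finger_force: 66.2
TCP [ 0.5101 -0.056   0.3556] shift [ 0.1159 -0.0012 -0.0045] shift after turn [ 0.1159 -0.001  -0.0044] turn [-0.0005  0.0003 -0.0015] F [-0.06 -0.02 -1.23] w 0.0607 ff 66.2 t 7.05
```

View pics/w5.png

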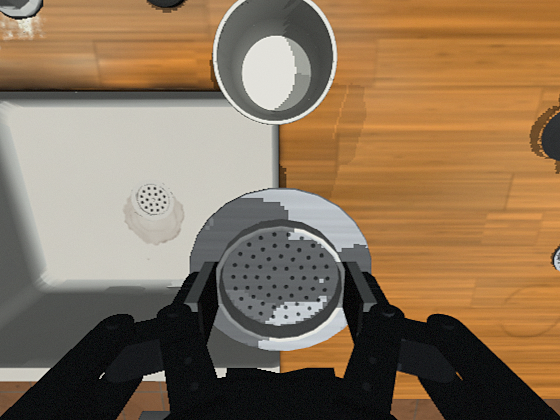

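Wrist picture: plate held level in the fingers (ring 217–342, flange centre about (281,270)); beaker rim about (275,62), radius about 61 px, slightly cut at the top edge.

```bash
python3 -m creep '[[[0,0,0],[0.025,0,0],0.5],[[0,0,0],[0,0,0],0.5],[[0,0,0],[0,0,0],0.5],[[0,0,0],[0,0,0],0.5],[[0,0,0],[0,0,0],0.5]]'
python3 - <<'E'
from h import *
np.set_printoptions(precision=4,suppress=True,linewidth=200)
snap("wrist","w6.png")
for f,c in (("w5",(275,62)),("w6",None)):
    W,im=load(f)
    if c is None: c=tuple(np.round(proj(W,onz(load("w5")[0],275,62,.096))).astype(int))
    g=cv2.cvtColor(im,cv2.COLOR_BGR2GRAY)
    pol=cv2.warpPolar(g,(90,72),(float(c[0]),float(c[1])),90,cv2.INTER_LINEAR)
    print(f,c)
    for i in (0,9,18,27,36,45,63): print(i*5,pol[i,52:74])
E
```

```text
time_s: 7.55
tool_pos: [0.5349, -0.0552, 0.3557]
orientation: [1.0, -0.0, -0.0, -0.0]
force: [-0.2, -0.2, -1.1]
width: 0.0608
finger_force: 66.3
w5 (275, 62)
0 [ 73  76  77  72  65 120 191 230 235 180 118 142 139 140 143 141 142 140 143 140 141 143]
45 [ 79  79  80  76  91 167 231 232 192 126 128 132 135 135 137 137 134 132 130 129 129 131]
90 [ 83  81  79  88  91  85 122 236 234 225 128 115 122 123 120 122 121 124 124 120 124 124]
135 [104 105 105 107 104 144 220 233 206 147 164 189 201 202 202 201 200 201 201 201 200 201]
180 [106 107 107 109 108 105 124 183 221 234 193  68  68  69 109 135 132 131 132 131 130 130]
225 [ 97  98 100 102 101 101 100 101 101 100  98  98  96 117 199 232 230 216 160 132 139 141]
315 [ 71  70  71  71  70  70  71  69  70  70  69  66 120 227 230 228 202 146 135 140 146 143]
w6 (np.int64(276), np.int64(101))
0 [ 73  73  69  60 142 211 235 204 136 118 122 121 124 121 131 140 128 121 122 123 122 123]
45 [ 79  79 130 224 233 198 110 120 126 129 129 130 132 134 135 136 137 141 143 144 139 134]
90 [ 92  79 120 239 236 227  42 126 122 121 120 122 123 124 123 121 123 124 125 125 124 123]
135 [105 109 158 230 228 182 162 201 200 198 200 199 199 200 199 199 201 201 200 201 198 200]
180 [106 108 107  89 181 229 227 193  75  69  65 102 131 128 127 126 126 126 123 124 126 125]
225 [ 99  99 101 100 101 101 106  98  95 114 213 232 229 202 148 148 156 155 153 152 152 152]
315 [ 70  71  70  70  70  71  70  67  72 152 222 230 223 183 144 141 143 144 147 148 150 147]
```

```bash
cat >> h.py <<'E'
def rim(f,c,r0,r1):
    W,im=load(f); g=cv2.GaussianBlur(cv2.cvtColor(im,cv2.COLOR_BGR2GRAY),(3,3),0)
    pol=cv2.warpPolar(g,(r1,120),(float(c[0]),float(c[1])),r1,cv2.INTER_LINEAR)
    P=[]
    for i in range(120):
        k=r0+int(pol[i,r0:].argmax()); a=i*np.pi/60
        p=(c[0]+(k+.5)*np.cos(a),c[1]+(k+.5)*np.sin(a))
        if 2<p[0]<557 and 2<p[1]<417 and pol[i,k]>205: P.append(p)
    return W,np.array(P)
E
python3 - <<'E'
from h import *
a=rim("w5",(275,62),52,74); b=rim("w6",(276,101),50,70)
for z in (.080,.085,.09,.093,.096,.099): print(z,circ(*a,z),circ(*b,z))
E
```

```text
0.08 (array([ 0.6255186 , -0.05202887]), np.float64(0.043764095976013974), np.float64(0.00020483557364387765)) (array([ 0.62376828, -0.05211367]), np.float64(0.04379414638762258), np.float64(0.00021014534069884288))
0.085 (array([ 0.62480889, -0.0521157 ]), np.float64(0.04286943286057007), np.float64(0.0002006481494920642)) (array([ 0.62360419, -0.05218027]), np.float64(0.04290029754583152), np.float64(0.00020585622480355926))
0.09 (array([ 0.62409917, -0.05220253]), np.float64(0.041974769745106756), np.float64(0.00019646072534024617)) (array([ 0.62344011, -0.05224686]), np.float64(0.04200644870404393), np.float64(0.00020156710890828006))
0.093 (array([ 0.62367334, -0.05225463]), np.float64(0.04143797187583606), np.float64(0.00019394827084916067)) (array([ 0.62334165, -0.05228682]), np.float64(0.0414701393989672), np.float64(0.00019899363937111146))
0.096 (array([ 0.62324751, -0.05230673]), np.float64(0.040901174006561826), np.float64(0.0001914358163580738)) (array([ 0.6232432 , -0.05232678]), np.float64(0.04093383009389025), np.float64(0.0001964201698339453))
0.099 (array([ 0.62282168, -0.05235883]), np.float64(0.040364376137286), np.float64(0.0001889233618669835)) (array([ 0.62314475, -0.05236674]), np.float64(0.040397520788819474), np.float64(0.00019384670029677265))
```

Run:
```python
from h import *
W,im=load("w6"); s=arm.sense()["tool_pos"]
g=cv2.GaussianBlur(im,(3,3),0); 
H=hull(im,280,200,60,70)
print(H.min(0),H.max(0))
for d in (.166,.168,.170): print(d, [np.round(x,4) for x in circ(W,[p for p in H if p[1]<262 or (p[1]>320 and 225<p[0]<330)],s[2]-d)], s)
go(.6232,-.0523,.3556)
```

```text
[ 0 32] [370 392]
0.166 [array([ 0.5627, -0.0134]), np.float64(0.0928), np.float64(0.0023)] [ 0.53497083 -0.05515534  0.35581312]
0.168 [array([ 0.5619, -0.0128]), np.float64(0.0941), np.float64(0.0024)] [ 0.53497083 -0.05515534  0.35581312]
0.17 [array([ 0.5611, -0.0122]), np.float64(0.0955), np.float64(0.0024)] [ 0.53497083 -0.05515534  0.35581312]
TCP [ 0.535  -0.0552  0.3558] shift [ 0.0882 -0.0029  0.0002] shift after turn [ 0.0882 -0.0029  0.0002] turn [-0.0005  0.     -0.    ] F [ 0.01  0.15 -1.13] w 0.0609 ff 66.27 t 7.6
```

```bash
cat >> h.py <<'E'
def edge(f,c,r0,r1,angs):
    "strongest radial step, degrees image (0 right, 90 down)"
    W,im=load(f); pol=cv2.GaussianBlur(cv2.warpPolar(im,(r1,360),(float(c[0]),float(c[1])),r1,cv2.INTER_LINEAR),(3,3),0).astype(float)
    G=np.abs(pol[:,2:]-pol[:,:-2]).sum(2); P=[]
    for a in angs:
        k=r0+int(G[a%360,r0:].argmax())+1; P.append((c[0]+k*np.cos(np.radians(a)),c[1]+k*np.sin(np.radians(a))))
    return W,np.array(P)
E
python3 - <<'E'
from h import *
for f in ("w5","w6"):
    W,P=edge(f,(281,268),72,96,list(range(-175,-5,3))+list(range(65,115,3)))
    tp={"w5":(.5100,-.056,.3555),"w6":(.535,-.0552,.3558)}[f]
    for d in (.166,.168,.17):
        c,r,s=circ(W,P,tp[2]-d); 
        q=np.array([onz(W,u,v,tp[2]-d)[:2] for u,v in P]); ok=abs(np.linalg.norm(q-c,axis=1)-r)<.002
        c,r,s=circ(W,P[ok],tp[2]-d); print(f,d,c-tp[:2],r,s,ok.sum(),len(P))
E
```

```text
w5 0.166 [0.00160531 0.00020507] 0.04564805116898792 0.00033379804841594086 72 74
w5 0.168 [0.00043276 0.00021219] 0.04632389696816422 0.00033874012158267115 72 74
w5 0.17 [-0.00073978  0.00021932] 0.04699974276734393 0.0003436821947494043 72 74
w6 0.166 [0.00170166 0.00023878] 0.045526343737063144 0.0004682257397330007 73 74
w6 0.168 [0.00046849 0.00027009] 0.046250246326306685 0.0004122754266048042 72 74
w6 0.17 [-0.0007017  0.0002766] 0.04692457042486372 0.00041828636227508035 72 74
```

```bash
python3 -m creep '[[[0,0,0],[0.03,-0.0009,0],0.5],[[0,0,0],[0.03,-0.001,0],0.5],[[0,0,0],[0.028,-0.001,0],0.5],[[0,0,0],[0,0,0.02],0.5],[[0,0,0],[0,0,0.02],0.5],[[0,0,0],[0,0,0.02],0.5],[[0,0,0],[0,0,0.015],0.5],[[0,0,0],[0,0,0],0.5],[[0,0,0],[0,0,0],0.5],[[0,0,0],[0,0,0],0.5],[[0,0,0],[0,0,0],0.5]]'
python3 - <<'E'
from h import *
go(.6232,-.0523,.267)
E
```

```text
time_s: 8.7
tool_pos: [0.6239, -0.0521, 0.2825]
orientation: [1.0, 0.0, 0.001, 0.0]
force: [-0.3, -0.5, -0.8]
width: 0.0604
finger_force: 66.3
TCP [ 0.6239 -0.0521  0.2825] shift [-0.0007  0.0001  0.0155] shift after turn [-0.0007  0.0002  0.0155] turn [ 0.     -0.0026  0.0003] F [-0.34 -0.5  -0.8 ] w 0.0604 ff 66.28 t 8.7
```

```bash
python3 -m creep '[[[0,-0.0025,0],[-0.0007,0,0.004],0.5],[[0,0,0],[0,0,0.004],0.5],[[0,0,0],[0,0,0.004],0.5],[[0,0,0],[0,0,0],0.5],[[0,0,0],[0,0,0],0.5]]'
python3 -m creep '[[[0,0,0],[0,0,0.0015],0.5],[[0,0,0],[0,0,0],0.5],[[0,0,0],[0,0,0],0.5]]'
python3 -m creep '[[[0,0,0],[0,0,0.001],0.5],[[0,0,0],[0,0,0],0.5],[[0,0,0],[0,0,0],0.5]]'
```

```text
time_s: 9.2
tool_pos: [0.6226, -0.052, 0.2684]
orientation: [1.0, 0.0, -0.002, -0.0]
force: [0.5, 0.3, -0.8]
width: 0.0606
finger_force: 66.3
time_s: 9.5
tool_pos: [0.6227, -0.0521, 0.2673]
orientation: [1.0, 0.0, -0.001, -0.0]
force: [-0.0, -0.5, -0.1]
width: 0.0607
finger_force: 66.3
time_s: 9.8
tool_pos: [0.6228, -0.0521, 0.2665]
orientation: [1.0, 0.0, -0.001, -0.0]
force: [-0.3, -0.6, 0.1]
width: 0.0607
finger_force: 66.5
```

```bash
python3 -m creep '[[[0,0,0],[0,0,0.001],0.5],[[0,0,0],[0,0,0],0.5],[[0,0,0],[0,0,0],0.5]]'
python3 -m creep '[[[0,0,0],[0,0,0.0005],0.4],[[0,0,0],[0,0,-0.0005],0.3],[[0,0,0],[0,0,0],0.25],[[0,0,0],[0,0,0],0.22],[[0,0,0],[0,0,0],0.15],[[0,0,0],[0,0,0],0.15],[[0,0,0],[0,0,0],0.15]]'
python3 -m creep '[[[0,0,0],[0,0,-0.02],0.1],[[0,0,0],[0,0,-0.04],0.1],[[0,0,0],[0,0,-0.03],0],[[0,0,0],[-0.04,0,0],0],[[0,0,0],[-0.04,0,0],0],[[0,0,0],[0,0,0],0],[[0,0,0],[0,0,0],0],[[0,0,0],[0,0,0],0]]'
python3 - <<'E'
from h import *
snap("wrist","w7.png");go(.55,-.0523,.267)
E
```

```text
time_s: 10.1
tool_pos: [0.6229, -0.0521, 0.2664]
orientation: [1.0, 0.0, -0.001, -0.0]
force: [-2.5, 0.3, 5.1]
width: 0.0606
finger_force: 67.6
time_s: 10.8
tool_pos: [0.6226, -0.0521, 0.265]
orientation: [1.0, 0.0, -0.001, -0.0]
force: [1.1, 0.2, -0.4]
width: 0.0723
finger_force: 0.0
time_s: 11.6
tool_pos: [0.5435, -0.0523, 0.3561]
orientation: [1.0, 0.0, -0.001, -0.0]
force: [1.3, -0.9, -0.7]
width: 0.0851
finger_force: 0.0
TCP [ 0.5437 -0.0523  0.3561] shift [0.0064 0.0001 0.0891] shift after turn [0.0063 0.     0.0891] turn [-0.0003  0.0012  0.0004] F [ 0.32 -0.73  0.45] w 0.0852 ff 0.0 t 11.65
```

View pics/w7.png

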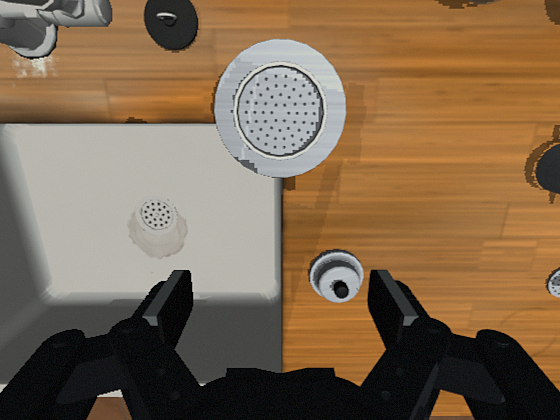

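Plate lies on the beaker: flange centre about (280,108), ring concentric; lid knob at (341,289).

```bash
python3 -m creep '[[[0,0,0],[0.0035,0.0424,0.005],0],[[0,0,0],[0.0035,0.0424,0.005],0],[[0,0,0],[0.0035,0.0424,0.005],0],[[0,0,0],[0.0035,0.0424,0.005],0],[[0,0,0],[0.0035,0.0424,0.005],0],[[0,0,0],[0.0035,0.0424,0.005],0],[[0,0,0],[0.0035,0.0424,0.005],0],[[0,0,0],[0,0,0],0],[[0,0,0],[0,0,0],0],[[0,0,0],[0,0,0],0],[[0,0,0],[0,0,0],0]]'
python3 - <<'E'
from h import *
W,P=edge("w7",(280,108),58,78,list(range(-80,80,3))+list(range(110,180,3)))
for z in (.0955,.0985,.101): print("flange",z,circ(W,P,z))
snap("wrist","w8.png");go(.5686,-.349,.32)
E
```

```text
time_s: 12.75
tool_pos: [0.5678, -0.3478, 0.3205]
orientation: [1.0, 0.001, -0.001, -0.0]
force: [0.8, 0.2, -0.3]
width: 0.0852
finger_force: 0.0
flange 0.0955 (array([ 0.62264577, -0.05187284]), np.float64(0.046993138633832005), np.float64(0.0002957212207264464))
flange 0.0985 (array([ 0.62266735, -0.05187986]), np.float64(0.04637954826624569), np.float64(0.00029185998272864564))
flange 0.101 (array([ 0.62268534, -0.05188572]), np.float64(0.04586822295992588), np.float64(0.00028864228439715066))
TCP [ 0.5678 -0.3478  0.3206] shift [0.0008 0.0012 0.0006] shift after turn [0.0008 0.0012 0.0006] turn [-0.0004  0.0022  0.0019] F [ 0.58  0.78 -0.42] w 0.0854 ff 0.0 t 12.8
```

View pics/w8.png

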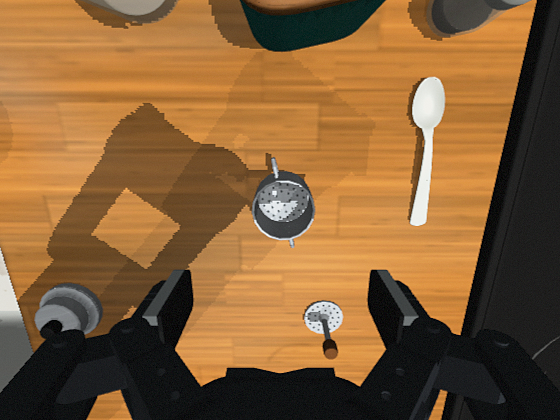

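Wrist picture: chamber rim about (283,207), ears at (274,160) and (292,243); press knob (331,347), lid knob (50,330), spoon (428,150), canister at top.

Run:
```python
from h import *
W,im=load("w8")
W,P=edge("w8",(283,208),25,40,list(range(-20,66,3))+list(range(105,200,3)))
for z in (.040,.044,.048): print("rim",z,circ(W,P,z))
T=load("top0")[0]
a,b=onz(W,274,159,.023),onz(W,292.5,245,.023); print(a,b,np.linalg.norm(a-b),"ear dir deg",np.degrees(np.arctan2(*(a-b)[[1,0]])),(a+b)/2)
a,b=onz(T,329.5,198,.023),onz(T,336.5,243.5,.023); print(a,b,np.linalg.norm(a-b),"ear dir deg",np.degrees(np.arctan2(*(a-b)[[1,0]])),(a+b)/2)
cv2.imwrite("pics/c8.png",cv2.resize(im[140:265,220:350],None,fx=4,fy=4,interpolation=2))
```

```text
rim 0.04 (array([ 0.56576138, -0.35063451]), np.float64(0.025128410435257948), np.float64(0.000583171646547918))
rim 0.044 (array([ 0.56708865, -0.35058964]), np.float64(0.024725742642884144), np.float64(0.0005738266686755404))
rim 0.048 (array([ 0.56841593, -0.35054477]), np.float64(0.024323074850518777), np.float64(0.0005644816908031781))
[ 0.60783524 -0.34249774  0.023     ] [ 0.52609773 -0.35988869  0.023     ] 0.08356712812147678 ear dir deg 12.011468990104417 [ 0.56696649 -0.35119322  0.023     ]
[ 0.6080962  -0.34593264  0.023     ] [ 0.52716529 -0.35942386  0.023     ] 0.08204770019295342 ear dir deg 9.46420390392844 [ 0.56763075 -0.35267825  0.023     ]
```

View pics/c8.png

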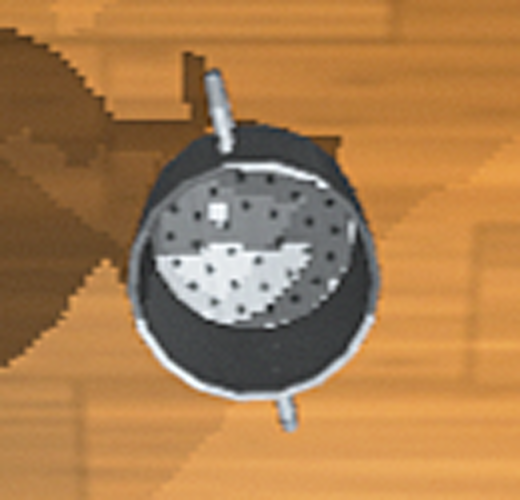

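The crop shows the chamber upright; rim spans left 131 to right 378, top 163 to bottom 397 in the crop, i.e. centre about (283.6,210); ears at (273,158) and (292,247).

Run:
```python
from h import *
W,im=load("w8");T=load("top0")[0];S=load("scene0")[0]
c=onz(W,283.6,210,.044); print(c,[np.linalg.norm(onz(W,*p,.044)-c) for p in ((252.7,210),(314.5,210),(283.6,239.2),(283.6,180.8))])
a,b=onz(W,273,158,.023),onz(W,292.2,247.5,.023);print((a+b)/2,np.degrees(np.arctan2(*(a-b)[[1,0]])))
print(tri((W,283.6,210),(T,331.7,220)))
go(c[0],c[1],.25,np.radians(11))
```

```text
[ 0.56808292 -0.35089929  0.044     ] [np.float64(0.026122913630427593), np.float64(0.02611741883723324), np.float64(0.02682635816235082), np.float64(0.025177420112960903)]
[ 0.56608976 -0.35063769  0.023     ] 11.934446258051558
(array([ 0.56680765, -0.34990956,  0.03943304]), np.float64(0.002133651518866185))
TCP [ 0.5678 -0.3478  0.3206] shift [0.0004 0.0032 0.0706] shift after turn [-0.0003  0.0031  0.0706] turn [-0.0006  0.0021 -0.1901] F [ 0.58  0.78 -0.42] w 0.0854 ff 0.0 t 12.8
```

```bash
python3 -m creep '[[[0,0.002,-0.1],[0,0.003,0],0],[[0,0,-0.1],[0,0,0],0],[[0,0,0],[0,0,0.025],0],[[0,0,0],[0,0,0.025],0],[[0,0,0],[0,0,0.02],0],[[0,0,0],[0,0,0],0],[[0,0,0],[0,0,0],0],[[0,0,0],[0,0,0],0]]'
python3 - <<'E'
from h import *
W,im=snap("wrist","w9.png"); go(.5675,-.3508,.19,.2)
cv2.imwrite("pics/c9.png",cv2.resize(im[130:330,130:430],None,fx=2.5,fy=2.5,interpolation=2))
E
```

```text
time_s: 13.6
tool_pos: [0.568, -0.3519, 0.2524]
orientation: [0.995, 0.1, 0.001, 0.001]
force: [0.2, 0.7, -0.0]
width: 0.0851
finger_force: 0.0
TCP [ 0.568  -0.3521  0.2525] shift [-0.0004 -0.0015  0.0625] shift after turn [-0.0002 -0.0013  0.0625] turn [ 0.0019 -0.0019  0.0007] F [0.86 0.44 0.64] w 0.0852 ff 0.0 t 13.65
```

View pics/c9.png

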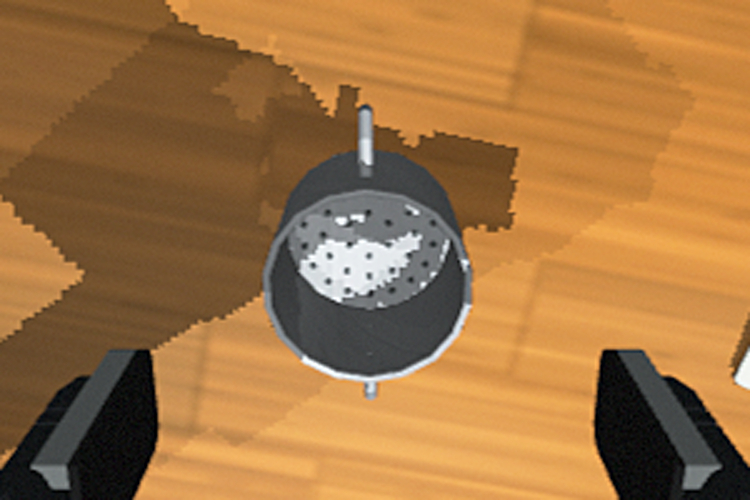

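Crop: ears vertical (366→371), yaw aligned; rim left 264, right 473, top 190, bottom 381 → image centre (277.4,244.2).

Run:
```python
from h import *
W,im=load("w9")
c=onz(W,277.4,244.2,.044); print(c,[np.linalg.norm(onz(W,*p,.044)-c) for p in ((235.6,244),(319.2,244),(277.4,206),(277.4,282.4))])
c2=tri((W,277.4,244.2),(load("w8")[0],283.6,210));print(c2)
go(c[0],c[1],.19,.2)
```

```text
[ 0.56832606 -0.35075479  0.044     ] [np.float64(0.026504804476243853), np.float64(0.026515655624773454), np.float64(0.025359689359705746), np.float64(0.027610715564132603)]
(array([ 0.56740236, -0.35092623,  0.04192161]), np.float64(2.3692890934345936e-06))
TCP [ 0.568  -0.3521  0.2525] shift [ 0.0005 -0.0013  0.0625] shift after turn [ 0.0006 -0.0012  0.0625] turn [ 0.0019 -0.0019  0.0007] F [0.86 0.44 0.64] w 0.0852 ff 0.0 t 13.65
```

```bash
python3 -m creep '[[[0.002,-0.002,0],[-0.0005,-0.0013,0.02],0],[[0,0,0],[0,0,0.02],0],[[0,0,0],[0,0,0.015],0],[[0,0,0],[0,0,0.007],0.1],[[0,0,0],[0,0,0],0.2],[[0,0,0],[0,0,0],0.25],[[0,0,0],[0,0,0],0.3],[[0,0,0],[0,0,0],0.35],[[0,0,0],[0,0,0],0.6],[[0,0,0],[0,0,0],0.6],[[0,0,0],[0,0,0],0.6],[[0,0,0],[0,0,0],0.6]]'
python3 - <<'E'
from h import *
go(.5672,-.3508,.19,.2)
E
```

```text
time_s: 14.85
tool_pos: [0.5671, -0.351, 0.1901]
orientation: [0.995, 0.1, -0.0, -0.0]
force: [0.3, 1.4, 6.2]
width: 0.0528
finger_force: 63.3
TCP [ 0.5671 -0.351   0.1901] shift [ 0.0001 -0.0002  0.0001] shift after turn [ 0.0001 -0.0002  0.0001] turn [-0.0007  0.0005  0.0003] F [0.28 1.36 6.19] w 0.0528 ff 63.33 t 14.85
```

```bash
python3 -m creep '[[[0,0,0],[0,0,-0.02],0.6],[[0,0,0],[0,0,-0.04],0.6],[[0,0,0],[0,0,-0.04],0.6],[[0,0,0],[0,0,-0.04],0.6],[[0,0,0],[0,0,-0.02],0.6],[[0,0,0],[0.0163,-0.0403,0],0.6],[[0,0,0],[0.0163,-0.0403,0],0.6],[[0,0,0],[0.0163,-0.0403,0],0.6],[[0,0,0],[0.0163,-0.0403,0],0.6],[[0,0,0],[0.0163,-0.0403,0],0.6],[[0,0,0],[0.0163,-0.0403,0],0.6],[[0,0,0],[0.0163,-0.0403,0],0.6]]'
python3 -m creep '[[[0,0,0],[0,0,0.03],0.6],[[0,0,0],[0,0,0],0.6],[[0,0,0],[0,0,0],0.6],[[0,0,0],[0,0,0],0.6]]'
python3 - <<'E'
from h import *
snap("wrist","w10.png"); snap("scene","s10.png"); go(.6227,-.0519,.31,.2)
E
```

```text
time_s: 16.05
tool_pos: [0.6224, -0.05, 0.3482]
orientation: [0.995, 0.1, -0.002, -0.001]
force: [0.7, -0.6, -1.1]
width: 0.0531
finger_force: 63.2
time_s: 16.45
tool_pos: [0.6227, -0.0526, 0.3197]
orientation: [0.995, 0.099, -0.001, -0.001]
force: [0.8, -0.1, 0.6]
width: 0.0529
finger_force: 63.3
TCP [ 0.6228 -0.0527  0.3202] shift [ 0.     -0.0008  0.0102] shift after turn [ 0.     -0.0008  0.0102] turn [-0.0018  0.0005 -0.0012] F [-0.61  0.18  0.21] w 0.0527 ff 63.28 t 16.55
```

View pics/w10.png

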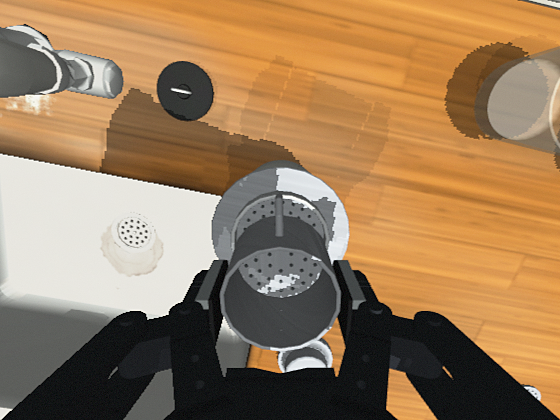

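Wrist picture: chamber held upright above the plate (rim x 221–341, bottom 349, top about 243); plate flange around (281,230) beneath.

Run:
```python
from h import *
W,im=load("w10"); tp=np.array([.6228,-.0527,.3202]); t=Ro.from_euler("z",-.2)
Wc,P=edge("w10",(281,297),44,66,list(range(0,181,4)))
c,r,s=circ(W,P,tp[2]-.146); q=np.array([onz(W,u,v,tp[2]-.146)[:2] for u,v in P]); ok=abs(np.linalg.norm(q-c,axis=1)-r)<.001
c,r,s=circ(W,P[ok],tp[2]-.146); print("chamber-TCP",c-tp[:2],r,s,ok.sum())
m=(onz(W,281,349,tp[2]-.146)+onz(W,281,243,tp[2]-.146))/2; print(m[:2]-tp[:2])
_,P=edge("w10",(281,228),56,78,list(range(-178,-2,4)))
c,r,s=circ(W,P,.0985); q=np.array([onz(W,u,v,.0985)[:2] for u,v in P]); ok=abs(np.linalg.norm(q-c,axis=1)-r)<.0015
print("flange",circ(W,P[ok],.0985),ok.sum())
```

```text
chamber-TCP [0.00289532 0.00078285] 0.026607736101948536 0.00043938120782714983 40
[0.00213739 0.00012506]
flange (array([ 0.62273175, -0.05208638]), np.float64(0.046369879869076855), np.float64(0.00021928387407301516)) 42
```

```bash
python3 -m creep '[[[-0.002,0,0],[-0.0013,-0.0006,0.008],0.6],[[0,0,0],[0,0,0.008],0.6],[[0,0,0],[0,0,0],0.6],[[0,0,0],[0,0,0],0.6],[[0,0,0],[0,0,0],0.6]]'
python3 -m creep '[[[0,0,0],[0,0,0.003],0.6],[[0,0,0],[0,0,0.003],0.6],[[0,0,0],[0,0,0.003],0.6],[[0,0,0],[0,0,0],0.6],[[0,0,0],[0,0,0],0.6]]'
python3 -m creep '[[[0,0,0],[0,0,0.003],0.6],[[0,0,0],[0,0,0],0.6],[[0,0,0],[0,0,0],0.6]]'
```

```text
time_s: 17.05
tool_pos: [0.6212, -0.0514, 0.3028]
orientation: [0.995, 0.1, -0.001, -0.0]
force: [-0.1, -0.4, -2.1]
width: 0.053
finger_force: 63.3
time_s: 17.55
tool_pos: [0.621, -0.0514, 0.2935]
orientation: [0.995, 0.1, -0.001, -0.0]
force: [-0.3, 0.1, 0.0]
width: 0.0531
finger_force: 63.3
time_s: 17.85
tool_pos: [0.621, -0.0514, 0.2907]
orientation: [0.995, 0.1, -0.001, -0.0]
force: [-0.8, -1.0, -1.1]
width: 0.053
finger_force: 63.3
```

In the ring without contact; down the last 2 mm, let go and look.

```bash
python3 -m creep '[[[0,0,0],[0,0,0.0012],0.6],[[0,0,0],[0,0,0],0.6],[[0,0,0],[0,0,0],0.6]]'
python3 -m creep '[[[0,0,0],[0,0,0.001],0.6],[[0,0,0],[0,0,0],0.6],[[0,0,0],[0,0,0],0.6]]'
```

```text
time_s: 18.15
tool_pos: [0.6211, -0.0513, 0.2896]
orientation: [0.995, 0.1, -0.001, -0.0]
force: [0.2, -0.3, -0.8]
width: 0.053
finger_force: 63.3
time_s: 18.45
tool_pos: [0.6211, -0.0513, 0.2885]
orientation: [0.995, 0.1, -0.001, -0.0]
force: [1.4, 0.1, -1.2]
width: 0.0529
finger_force: 63.3
```

```bash
python3 -m creep '[[[0,0,0],[0,0,0.001],0.6],[[0,0,0],[0,0,0],0.6],[[0,0,0],[0,0,0],0.6]]'
python3 -m creep '[[[0,0,0],[0,0,0.0007],0.6],[[0,0,0],[0,0,0],0.6],[[0,0,0],[0,0,0],0.6]]'
```

```text
time_s: 18.75
tool_pos: [0.6212, -0.0514, 0.2881]
orientation: [0.995, 0.1, -0.001, -0.0]
force: [-1.0, 0.4, 2.3]
width: 0.0529
finger_force: 63.6
time_s: 19.05
tool_pos: [0.6213, -0.0514, 0.2881]
orientation: [0.995, 0.1, -0.001, -0.0]
force: [-2.7, 0.5, 4.7]
width: 0.0526
finger_force: 63.9
```

```bash
python3 -m creep '[[[0,0,0],[0,0,-0.0007],0.45],[[0,0,0],[0,0,0],0.35],[[0,0,0],[0,0,0],0.3],[[0,0,0],[0,0,0],0.2],[[0,0,0],[0,0,0],0.2],[[0,0,0],[0,0,0],0.2]]'
python3 -m creep '[[[0,0,0],[0,0,-0.015],0.1],[[0,0,0],[0,0,-0.03],0.1],[[0,0,0],[0,0,-0.03],0],[[0,0,0.1],[0,0,-0.03],0],[[0,0,0.1],[0,0,0],0],[[0,0,0],[-0.04,0,0],0],[[0,0,0],[-0.04,0,0],0],[[0,0,0],[0,0,0],0],[[0,0,0],[0,0,0],0],[[0,0,0],[0,0,0],0]]'
python3 - <<'E'
from h import *
W,im=snap("wrist","w11.png"); go(.43,-.395,.36)
x,y=np.round(proj(W,[.6227,-.0519,.12])).astype(int); y0=max(0,y-75); print(x,y,y0)
a=cv2.resize(im[y0:y0+150,x-90:x+90],None,fx=2,fy=2,interpolation=2)
Sc,s=snap("scene","s11.png"); x,y=np.round(proj(Sc,[.6227,-.0519,.1])).astype(int)
b=cv2.resize(s[max(0,y-60):max(0,y-60)+150,x-90:x+90],None,fx=2,fy=2,interpolation=2)
cv2.imwrite("pics/c11.png",np.hstack([a,b]))
E
```

```text
time_s: 19.65
tool_pos: [0.621, -0.0514, 0.2874]
orientation: [0.995, 0.1, -0.001, -0.0]
force: [-0.5, 0.5, 0.1]
width: 0.0683
finger_force: 0.0
time_s: 20.65
tool_pos: [0.542, -0.0515, 0.3943]
orientation: [1.0, 0.0, 0.0, 0.0]
force: [0.2, -0.4, 1.3]
width: 0.0854
finger_force: 0.0
TCP [ 0.5422 -0.0515  0.394 ] shift [-0.1123  0.3434  0.0341] shift after turn [-0.1122  0.3435  0.034 ] turn [0.0002 0.0005 0.0004] F [-0.37  0.92 -0.29] w 0.0852 ff 0.0 t 20.7
280 111 36
```

View pics/c11.png

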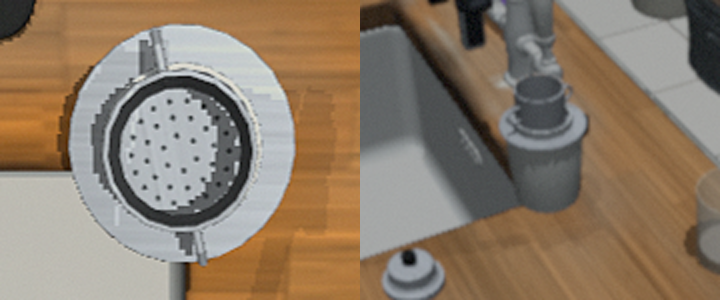

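The pictures show the chamber standing upright inside the ring on the plate, ears clear; rim centre about (279,111.5) in the wrist picture.

```bash
python3 -m creep '[[[0,0,0],[-0.0125,0.0382,0],0],[[0,0,0],[-0.0125,0.0382,0],0],[[0,0,0],[-0.0125,0.0382,0.006],0.2],[[0,0,0],[-0.0125,0.0382,0.006],0.2],[[0,0,0],[-0.0125,0.0382,0.006],0.3],[[0,0,0],[-0.0125,0.0382,0.006],0.3],[[0,0,0],[-0.0125,0.0382,0.006],0.3],[[0,0,0],[-0.0125,0.0382,0.006],0.3],[[0,0,0],[-0.0125,0.0382,0.006],0.3],[[0,0,0],[0,0,0.03],0.3],[[0,0,0],[0,0,0],0.3],[[0,0,0],[0,0,0],0.3]]'
python3 - <<'E'
from h import *
np.set_printoptions(precision=4,suppress=True)
W,_=load("w11")
print("chamber rim c",onz(W,279,111.5,.1425), [np.linalg.norm((onz(W,u,v,.1425)-onz(W,279,111.5,.1425))[:2]) for u,v in ((242,111.5),(316,111.5),(279,73.5),(279,150))])
W,im=snap("wrist","w12.png"); go(.43,-.395,.3)
x,y=np.round(proj(W,[.43,-.395,.03])).astype(int); print(x,y)
cv2.imwrite("pics/c12.png",cv2.resize(im[y-75:y+75,x-100:x+100],None,fx=4,fy=4,interpolation=2))
E
```

```text
time_s: 21.95
tool_pos: [0.4291, -0.3952, 0.3203]
orientation: [1.0, 0.0, -0.002, -0.001]
force: [0.6, -0.4, -0.2]
width: 0.0599
finger_force: 0.0
chamber rim c [ 0.6221 -0.051   0.1425] [np.float64(0.025427663814844195), np.float64(0.025426492574578196), np.float64(0.023939401652182432), np.float64(0.026132575548845894)]
TCP [ 0.4294 -0.3951  0.3216] shift [ 0.0006 -0.0001  0.0216] shift after turn [ 0.0006 -0.0001  0.0216] turn [-0.0001  0.0022  0.0011] F [ 0.52 -0.33  0.99] w 0.0597 ff 0.0 t 22.0
280 204
```

View pics/c12.png

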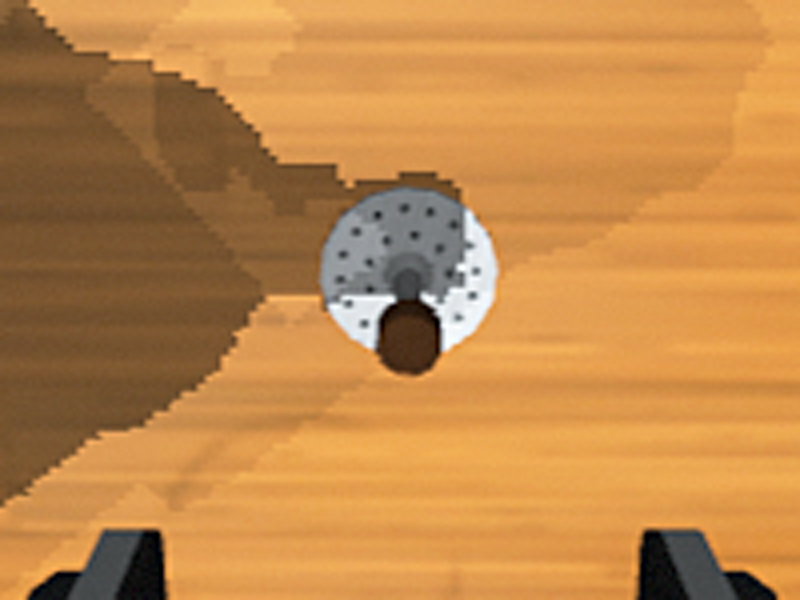

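Crop: press disc centre (409,270)→ image (282.2,196.6); knob top centre (410,343)→ image (282.4,214.8); upright.

Run:
```python
from h import *
np.set_printoptions(precision=4,suppress=True)
W,_=load("w12");T=load("top0")[0]
print("disc",onz(W,282.2,196.6,.0035),"r",[np.linalg.norm(onz(W,u,196.6,.0035)-onz(W,282.2,196.6,.0035)) for u in (260,304.5)])
print("knob",onz(W,282.4,214.8,.057),"r",np.linalg.norm(onz(W,274.5,214.8,.057)-onz(W,290.5,214.8,.057))/2, tri((W,282.4,214.8),(T,359,300.5)))
W1=load("w8")[0];print(tri((W,282.4,214.8),(W1,331,349)))
```

```text
disc [ 0.4293 -0.3968  0.0035] r [np.float64(0.021534958394152686), np.float64(0.021623585659261098)]
knob [ 0.4292 -0.3968  0.057 ] r 0.006432267375899386 (array([ 0.4302, -0.3957,  0.0584]), np.float64(0.002407204964123921))
(array([ 0.4265, -0.3975,  0.0485]), np.float64(0.0014290595170185))
```

```bash
python3 -m creep '[[[0,0.002,0.001],[0,0.0017,0.03],0.4],[[0,0,0],[0,0,0.03],0.4],[[0,0,0],[0,0,0.03],0.5],[[0,0,0],[0,0,0.0145],0.5],[[0,0,0],[0,0,0],0.5],[[0,0,0],[0,0,0],0.5],[[0,0,0],[0,0,0],0.6],[[0,0,0],[0,0,0],0.7],[[0,0,0],[0,0,0],0.75],[[0,0,0],[0,0,0],0.8],[[0,0,0],[0,0,0],0.85]]'
python3 -m creep '[[[0,0,0],[0,0,0],0.9],[[0,0,0],[0,0,0],1],[[0,0,0],[0,0,0],1],[[0,0,0],[0,0,0],1]]'
python3 - <<'E'
from h import *
W,im=snap("wrist","w13.png"); go(.4293,-.3968,.217)
cv2.imwrite("pics/c13.png",cv2.resize(im[150:350,180:380],None,fx=3,fy=3,interpolation=2))
E
```

```text
time_s: 23.1
tool_pos: [0.4287, -0.3969, 0.217]
orientation: [1.0, -0.0, -0.0, -0.0]
force: [0.1, 0.9, 2.3]
width: 0.0132
finger_force: 13.7
time_s: 23.5
tool_pos: [0.4288, -0.3969, 0.217]
orientation: [1.0, -0.0, -0.0, -0.0]
force: [-1.2, 1.9, 5.4]
width: 0.0109
finger_force: 58.6
TCP [ 0.4289 -0.3969  0.2171] shift [ 0.0004 -0.0001  0.0001] shift after turn [ 0.0004 -0.0001  0.0001] turn [-0.0003  0.     -0.0007] F [-0.52  1.59  4.15] w 0.0108 ff 58.61 t 23.55
```

View pics/c13.png

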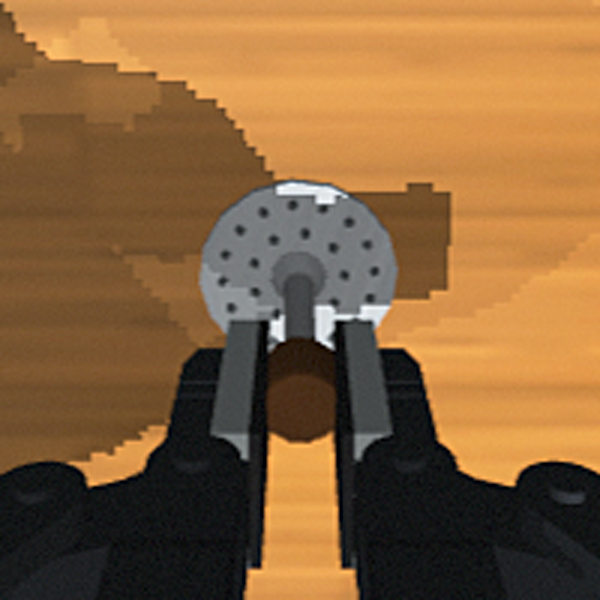

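Crop: knob gripped centrally between the pads, stem and disc upright.

```bash
python3 -m creep '[[[0,0,0],[0,0,-0.02],1],[[0,0,0],[0,0,-0.04],1],[[0,0,0],[0,0,-0.04],1],[[0,0,0],[0,0,-0.04],1],[[0,0,0],[0,0,-0.04],1],[[0,0,0],[0,0,0],1],[[0,0,0],[0.0192,-0.0346,0],1],[[0,0,0],[0.0192,-0.0346,0],1],[[0,0,0],[0.0192,-0.0346,0],1],[[0,0,0],[0.0192,-0.0346,0],1],[[0,0,0],[0.0192,-0.0346,0],1]]'
python3 -m creep '[[[0,0,0],[0.0192,-0.0346,0],1],[[0,0,0],[0.0192,-0.0346,0],1],[[0,0,0],[0.0192,-0.0346,0],1],[[0,0,0],[0.0192,-0.0346,0],1],[[0,0,0],[0.0192,-0.0346,0],1],[[0,0,0],[0,0,0],1],[[0,0,0],[0,0,0],1],[[0,0,0],[0,0,0],1],[[0,0,0],[0,0,0],1]]'
python3 - <<'E'
from h import *
W,im=snap("wrist","w14.png"); go(.6213,-.051,.37)
cv2.imwrite("pics/c14.png",cv2.resize(im[130:330,150:410],None,fx=3,fy=3,interpolation=2))
E
```

```text
time_s: 24.65
tool_pos: [0.5252, -0.2226, 0.3949]
orientation: [1.0, -0.001, -0.001, -0.0]
force: [0.1, 0.5, -1.0]
width: 0.0109
finger_force: 58.6
time_s: 25.55
tool_pos: [0.6205, -0.0522, 0.3961]
orientation: [1.0, -0.001, -0.001, 0.0]
force: [-0.6, 0.5, -0.6]
width: 0.0108
finger_force: 58.7
TCP [ 0.6206 -0.0522  0.3962] shift [ 0.0008 -0.0012  0.0262] shift after turn [ 0.0007 -0.0012  0.0262] turn [-0.      0.0007 -0.0025] F [-0.24 -0.31 -1.23] w 0.0108 ff 58.67 t 25.6
```

View pics/c14.png

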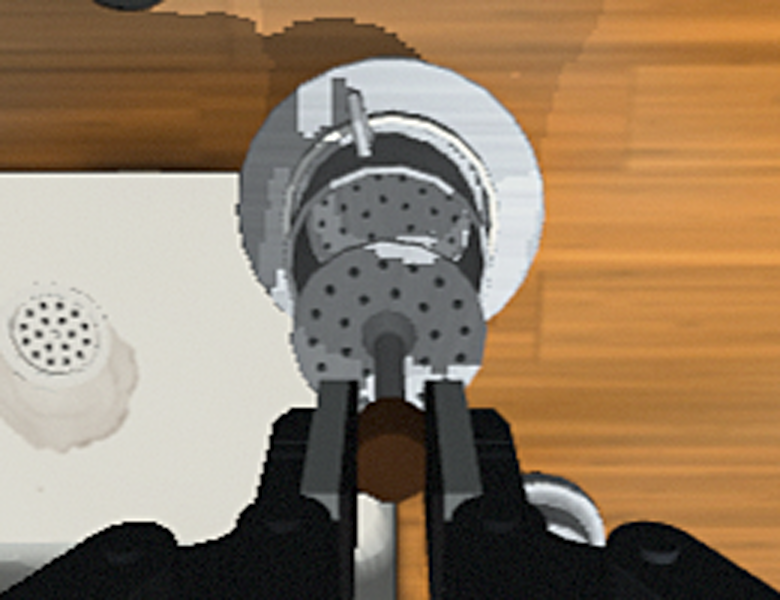

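Crop: disc (x 293–488, top 240) hangs just short of the chamber mouth (rim x 288–487, top 168), both well in line.

Run:
```python
from h import *
np.set_printoptions(precision=4,suppress=True)
W,_=load("w14"); f=lambda u,v,z: onz(W,150+u/3,130+v/3,z)[:2]
for z in (.1425,): print("rim L/R/top",f(288,245,z),f(487,245,z),f(387,168,z), "-> x",f(387,168,z)[0]-.027,"y",(f(288,245,z)[1]+f(487,245,z)[1])/2, "w",f(288,245,z)[1]-f(487,245,z)[1])
z=.1827; print("disc",f(293,330,z),f(488,330,z),f(390,240,z)[0]-.0215,"y",(f(293,330,z)[1]+f(488,330,z)[1])/2,"w",f(293,330,z)[1]-f(488,330,z)[1])
z=.0985; print("flange",f(238,200,z),f(544,200,z),f(390,58,z)[0]-.047)
```

```text
rim L/R/top [ 0.6273 -0.0263] [ 0.6272 -0.0773] [ 0.6474 -0.0517] -> x 0.6204441687086912 y -0.051802378878312016 w 0.05092030541161333
disc [ 0.6213 -0.0315] [ 0.6212 -0.0737] 0.6202143164052615 y -0.05256087013654794 w 0.04218608266111838
flange [ 0.627  -0.0066] [ 0.6269 -0.0989] 0.622174954165452
```

```bash
python3 -m creep '[[[0,0,-0.002],[0.0006,-0.0008,0.015],1],[[0,0,0],[0,0,0.015],1],[[0,0,0],[0,0,0],1],[[0,0,0],[0,0,0],1],[[0,0,0],[0,0,0],1]]'
python3 -m creep '[[[0,0,0],[0,0,0.004],1],[[0,0,0],[0,0,0.002],1],[[0,0,0],[0,0,0],1],[[0,0,0],[0,0,0],1]]'
python3 -m creep '[[[0,0,0],[0,0,0.003],1],[[0,0,0],[0,0,0.003],1],[[0,0,0],[0,0,0],1],[[0,0,0],[0,0,0],1]]'
```

```text
time_s: 26.1
tool_pos: [0.6216, -0.0503, 0.3666]
orientation: [1.0, 0.001, -0.0, -0.0]
force: [0.8, 0.2, -0.5]
width: 0.0114
finger_force: 58.7
time_s: 26.5
tool_pos: [0.6216, -0.0502, 0.3604]
orientation: [1.0, 0.001, -0.0, -0.0]
force: [0.2, -0.6, -0.2]
width: 0.011
finger_force: 58.7
time_s: 26.9
tool_pos: [0.6215, -0.0503, 0.3542]
orientation: [1.0, 0.001, -0.0, -0.0]
force: [0.9, 0.4, -0.9]
width: 0.0109
finger_force: 58.7
```

```bash
python3 -m creep '[[[0,0,0],[0,0.0006,0.003],1],[[0,0,0],[0,0,0.004],1],[[0,0,0],[0,0,0.004],1],[[0,0,0],[0,0,0],1],[[0,0,0],[0,0,0],1]]'
python3 -m creep '[[[0,0,0],[0,0,0.005],1],[[0,0,0],[0,0,0.005],1],[[0,0,0],[0,0,0],1],[[0,0,0],[0,0,0],1]]'
python3 -m creep '[[[0,0,0],[0,0,0.005],1],[[0,0,0],[0,0,0.005],1],[[0,0,0],[0,0,0],1],[[0,0,0],[0,0,0],1]]'
```

```text
time_s: 27.4
tool_pos: [0.6215, -0.0508, 0.3431]
orientation: [1.0, 0.001, -0.001, -0.0]
force: [-0.5, 0.3, -0.4]
width: 0.0111
finger_force: 58.7
time_s: 27.8
tool_pos: [0.6214, -0.0508, 0.333]
orientation: [1.0, 0.001, -0.001, -0.0]
force: [0.1, 0.6, -0.3]
width: 0.0109
finger_force: 58.7
time_s: 28.2
tool_pos: [0.6214, -0.0508, 0.323]
orientation: [1.0, 0.001, -0.001, -0.0]
force: [-0.7, -0.0, -0.2]
width: 0.0112
finger_force: 58.7
```

```bash
python3 -m creep '[[[0,0,0],[0,0,0.002],1],[[0,0,0],[0,0,0.001],1],[[0,0,0],[0,0,0],1],[[0,0,0],[0,0,0],1]]'
python3 -m creep '[[[0,0,0],[0,0,0.001],1],[[0,0,0],[0,0,0],1],[[0,0,0],[0,0,0],1]]'
python3 -m creep '[[[0,0,0],[0,0,0.001],1],[[0,0,0],[0,0,0],1],[[0,0,0],[0,0,0],1]]'
```

```text
time_s: 28.6
tool_pos: [0.6215, -0.0509, 0.3205]
orientation: [1.0, 0.001, -0.0, -0.0]
force: [0.2, -0.5, -0.3]
width: 0.0107
finger_force: 58.7
time_s: 28.9
tool_pos: [0.6215, -0.0509, 0.3194]
orientation: [1.0, 0.001, -0.0, -0.0]
force: [-0.6, -1.4, -0.9]
width: 0.0113
finger_force: 58.7
time_s: 29.2
tool_pos: [0.6215, -0.0509, 0.3184]
orientation: [1.0, 0.001, -0.0, -0.0]
force: [-0.3, -0.1, -0.8]
width: 0.011
finger_force: 58.7
```

```bash
python3 -m creep '[[[0,0,0],[0,0,0.001],1],[[0,0,0],[0,0,0],1],[[0,0,0],[0,0,0],1]]'
python3 -m creep '[[[0,0,0],[0,0,0.0005],1],[[0,0,0],[0,0,0],1],[[0,0,0],[0,0,0],1]]'
```

```text
time_s: 29.5
tool_pos: [0.6217, -0.0508, 0.3181]
orientation: [1.0, 0.001, 0.0, -0.0]
force: [-0.3, 0.5, 1.7]
width: 0.0111
finger_force: 59.1
time_s: 29.8
tool_pos: [0.6218, -0.0509, 0.318]
orientation: [1.0, 0.001, 0.0, -0.0]
force: [-1.1, -0.0, 4.6]
width: 0.0113
finger_force: 59.3
```

```bash
python3 -m creep '[[[0,0,0],[0,0,-0.0005],0.85],[[0,0,0],[0,0,0],0.75],[[0,0,0],[0,0,0],0.65],[[0,0,0],[0,0,0],0.6],[[0,0,0],[0,0,0],0.6],[[0,0,0],[0,0,0],0.6]]'
python3 -m creep '[[[0,0,0],[0,0,-0.015],0.6],[[0,0,0],[0,0,-0.025],0.6],[[0,0,0],[0,0,-0.03],0.4],[[0,0,0],[0,0,-0.01],0.4],[[0,0,0],[-0.04,0.007,0],0.4],[[0,0,0],[-0.04,0.007,0],0.4],[[0,0,0],[0,0,0],0.4],[[0,0,0],[0,0,0],0.4],[[0,0,0],[0,0,0],0.4]]'
python3 - <<'E'
from h import *
W,im=snap("wrist","w15.png"); go(.4404,-.1205,.33)
x,y=np.round(proj(W,[.6227,-.0519,.13])).astype(int); y0=max(0,y-75)
a=cv2.resize(im[y0:y0+150,x-90:x+90],None,fx=2,fy=2,interpolation=2)
x1,y1=np.round(proj(W,[.4404,-.1205,.03])).astype(int); print(x,y,y0,x1,y1)
Sc,s=snap("scene","s15.png"); x,y=np.round(proj(Sc,[.6227,-.0519,.13])).astype(int)
b=cv2.resize(s[max(0,y-50):max(0,y-50)+100,x-60:x+60],None,fx=3,fy=3,interpolation=2)
cv2.imwrite("pics/c15.png",np.hstack([a,b]))
E
```

```text
time_s: 30.4
tool_pos: [0.6215, -0.0509, 0.3172]
orientation: [1.0, 0.001, -0.0, -0.0]
force: [0.2, 0.4, 0.6]
width: 0.0342
finger_force: 0.0
time_s: 31.3
tool_pos: [0.5422, -0.065, 0.3981]
orientation: [1.0, 0.001, 0.0, 0.0]
force: [-0.1, -1.1, -0.0]
width: 0.0512
finger_force: 0.0
TCP [ 0.5424 -0.065   0.3981] shift [-0.1021  0.0554  0.068 ] shift after turn [-0.102   0.0555  0.0681] turn [-0.     -0.0007  0.0015] F [-0.38 -0.24  1.03] w 0.0514 ff 0.0 t 31.35
262 111 36 325 266
```

View pics/c15.png

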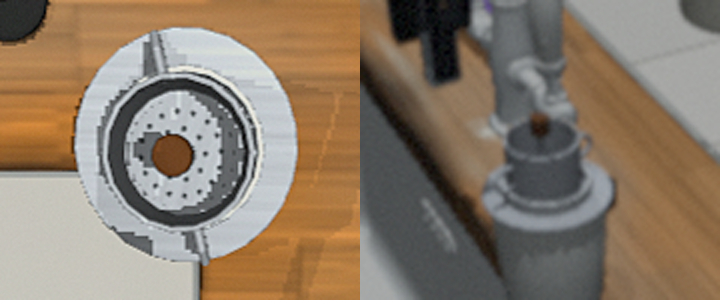

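The press stands in the chamber, disc on the floor, knob upright; chamber rim centre in the wrist picture about (261.8,112.5). I have now viewed 16 pictures, two over the allowed 14, so from here I work only with numbers.

```bash
python3 -m creep '[[[0,0,0],[-0.034,0.0185,0],0.4],[[0,0,0],[-0.034,0.0185,0],0.4],[[0,0,0],[-0.034,0.0185,0.02],0.4],[[0,0,0],[0,0,0.03],0.4],[[0,0,0],[0,0,0.03],0.4],[[0,0,0],[0,0,0],0.4],[[0,0,0],[0,0,0],0.4],[[0,0,0],[0,0,0],0.4]]'
cat > lid.py <<'E'
from h import *
np.set_printoptions(precision=4,suppress=True)
import sys
W,im=snap("wrist",sys.argv[1]+".png"); kz=.043
u,v=np.round(proj(W,[.4404,-.1205,.036])).astype(int); print("expect knob",u,v)
h=cv2.cvtColor(im,cv2.COLOR_BGR2HSV); m=(h[...,2]<55).astype(np.uint8); m[v+45:]=0; m[:v-45]=0; m[:,:u-45]=0; m[:,u+45:]=0
n,l,st,ce=cv2.connectedComponentsWithStats(m)
for k in range(1,n):
    if st[k,4]>40: print("dark",st[k].tolist(),ce[k])
m=((h[...,1]<70)&(h[...,2]>70)).astype(np.uint8)
n,l,st,ce=cv2.connectedComponentsWithStats(m)
for k in range(1,n):
    if 800<st[k,4]<12000 and np.hypot(*(ce[k]-[u,v]))<70: print("grey",st[k].tolist(),ce[k])
go(.4404,-.1205,.32)
E
python3 lid.py w16
python3 - <<'E'
from h import *
W,_=load("w15"); f=lambda u,v: onz(W,172+u/2,36+v/2,.1425)[:2]
L,R,t,b=f(105,153),f(254,153),f(180,76),f(180,230); print("chamber",(t[0]+b[0])/2,(L[1]+R[1])/2,L[1]-R[1],t[0]-b[0]); print("press knob",onz(W,172+86,36+77.5,.1585))
E
```

```text
time_s: 32.2
tool_pos: [0.4407, -0.1208, 0.3196]
orientation: [1.0, 0.001, 0.001, 0.001]
force: [0.4, -0.9, 0.9]
width: 0.0514
finger_force: 0.0
expect knob 279 209
dark [268, 202, 18, 19, 266] [276.5376 210.594 ]
grey [244, 169, 66, 64, 2896] [277.0059 200.3267]
TCP [ 0.4407 -0.1208  0.3198] shift [-0.0003 -0.0003 -0.0002] shift after turn [-0.0003 -0.0003 -0.0002] turn [ 0.0012 -0.0026  0.0018] F [0.24 0.11 0.39] w 0.0512 ff 0.0 t 32.25
chamber 0.6208196678143326 -0.05217459748648058 0.052152669917582994 0.05136580266886637
press knob [ 0.62124426 -0.05064082  0.1585    ]
```

Run:
```python
from h import *
np.set_printoptions(precision=4,suppress=True)
W,im=load("w16"); T=load("top0")[0];S=load("scene0")[0]
print("knob mid z.036",onz(W,276.8,210.8,.036),"width",onz(W,268,211,.04)[1]-onz(W,286,211,.04)[1])
print("bottom edge of top face x",onz(W,277,221,.043)[0]+.008)
for z in (.003,.007): 
    L,R,t,b=[onz(W,*p,z) for p in ((244,200),(310,200),(277,169),(277,233))]; print("skirt",z,(L[1]+R[1])/2,(t[0]+b[0])/2,L[1]-R[1],t[0]-b[0])
h=cv2.cvtColor(load("top0")[1],cv2.COLOR_BGR2HSV)[275:305,185:215,2]; m=cv2.moments((h<60).astype(np.uint8),True); u,v=185+m["m10"]/m["m00"],275+m["m01"]/m["m00"]; print(u,v,tri((W,276.8,210.8),(T,u,v)))
go(.4404,-.1195,.203)
```

```text
knob mid z.036 [ 0.4391 -0.1185  0.036 ] width 0.015423623203673464
bottom edge of top face x 0.44022085961687313
skirt 0.003 -0.1183858188346098 0.4373012989336634 0.0641981974721818 0.06493846160936023
skirt 0.007 -0.11842060438090152 0.4384798539435085 0.06330052066303293 0.06403043376272499
197.22916666666666 289.5625 (array([ 0.4407, -0.119 ,  0.0399]), np.float64(0.0011121903532341389))
TCP [ 0.4407 -0.1208  0.3198] shift [-0.0006 -0.0014  0.1168] shift after turn [-0.0003 -0.0013  0.1168] turn [ 0.0012 -0.0026  0.0018] F [0.24 0.11 0.39] w 0.0512 ff 0.0 t 32.25
```

```bash
python3 -m creep '[[[0.001,-0.0025,0.002],[-0.0015,-0.0023,0.02],0.4],[[0,0,0],[0,0,0.03],0.5],[[0,0,0],[0,0,0.03],0.5],[[0,0,0],[0,0,0],0.5],[[0,0,0],[0,0,0],0.5],[[0,0,0],[0,0,0],0.5]]'
python3 lid.py w17
```

```text
time_s: 32.85
tool_pos: [0.4391, -0.1187, 0.2401]
orientation: [1.0, -0.0, 0.0, 0.0]
force: [-0.3, 0.7, -0.3]
width: 0.0429
finger_force: 0.0
expect knob 282 246
dark [267, 234, 25, 28, 571] [279.0998 247.704 ]
dark [237, 259, 2, 32, 58] [237.4483 275.7414]
dark [322, 259, 5, 32, 151] [324.1192 275.1854]
grey [235, 187, 89, 87, 5068] [279.4081 228.4708]
TCP [ 0.4391 -0.1187  0.2401] shift [ 0.0014  0.0019 -0.0799] shift after turn [ 0.0013  0.0018 -0.0799] turn [ 0.0006 -0.0011 -0.0006] F [ 0.1  -0.23 -0.31] w 0.0428 ff 0.0 t 32.9
```

```bash
python3 -m creep '[[[0,0,0],[0,-0.0004,0.015],0.5],[[0,0,0],[0,0,0.015],0.5],[[0,0,0],[0,0,0.006],0.5],[[0,0,0],[0,0,0],0.5],[[0,0,0],[0,0,0],0.6],[[0,0,0],[0,0,0],0.7],[[0,0,0],[0,0,0],0.75],[[0,0,0],[0,0,0],0.8],[[0,0,0],[0,0,0],0.85],[[0,0,0],[0,0,0],0.85]]'
python3 -m creep '[[[0,0,0],[0,0,0],0.95],[[0,0,0],[0,0,0],1],[[0,0,0],[0,0,0],1],[[0,0,0],[0,0,0],1]]'
```

```text
time_s: 33.9
tool_pos: [0.4385, -0.1182, 0.2028]
orientation: [1.0, -0.0, -0.001, -0.0]
force: [-0.3, -0.8, 5.3]
width: 0.0139
finger_force: 44.5
time_s: 34.3
tool_pos: [0.4385, -0.1182, 0.2029]
orientation: [1.0, -0.0, -0.001, -0.0]
force: [-1.1, -0.5, 6.6]
width: 0.0131
finger_force: 58.7
```

```bash
python3 -m creep '[[[0,0,0],[0,0,-0.02],1],[[0,0,0],[0,0,-0.045],1],[[0,0,0],[0,0,-0.045],1],[[0,0,0],[0,0,-0.045],1],[[0,0,0],[0,0,-0.045],1],[[0,0,0],[0.0364,-0.0133,0],1],[[0,0,0],[0.0364,-0.0133,0],1],[[0,0,0],[0.0364,-0.0133,0],1],[[0,0,0],[0,0,0],1],[[0,0,0],[0,0,0],1],[[0,0,0],[0,0,0],1],[[0,0,0],[0,0,0],1]]'
python3 - <<'E'
from h import *
np.set_printoptions(precision=4,suppress=True)
W,im=snap("wrist","w18.png"); s=arm.sense(); tp=s["tool_pos"]; go(.6203,-.0517,.40)
# lid skirt sides: expected from held pose
for z,r,c,n in ((tp[2]-.2029+.004,.0315,tp[:2]+[.0007,0],"lid"),(.1425,.027,(.621,-.0517),"rim"),(.0985,.047,(.6227,-.0519),"flange")):
    p=proj(W,[*c,z]); R=abs(proj(W,[c[0],c[1]+r,z])[0]-p[0]); 
    angs=list(range(-85,-20,5))+list(range(-160,-95,5)) if n!="lid" else list(range(-170,-10,4))
    Wc,P=edge("w18",p,int(R*.8),int(R*1.2)+2,angs)
    q=np.array([onz(W,u,v,z)[:2] for u,v in P]); d=np.linalg.norm(q-c,axis=1); ok=abs(d-np.median(d))<.0015
    print(n,p,R,c,circ(W,P[ok],z),ok.sum(),len(P))
E
```

```text
time_s: 35.5
tool_pos: [0.5468, -0.0785, 0.4013]
orientation: [1.0, -0.001, -0.001, -0.001]
force: [-0.0, 0.4, -0.1]
width: 0.0132
finger_force: 58.8
TCP [ 0.5469 -0.0785  0.4014] shift [ 0.0734 -0.027   0.0013] shift after turn [ 0.0734 -0.0268  0.0014] turn [-0.0011  0.0027 -0.0016] F [-0.42  0.39 -0.94] w 0.0132 ff 58.84 t 35.55
lid [280.0437 249.1334] 52.19775327544298 [ 0.5476 -0.0785] (array([ 0.5474, -0.0778]), np.float64(0.03125321723934707), np.float64(0.0005973398652414022)) 34 40
rim [242.5357 119.0738] 37.81140488694325 (0.621, -0.0517) (array([ 0.6214, -0.0516]), np.float64(0.02467439268392892), np.float64(0.0002338854483519425)) 14 26
flange [248.8021 115.4187] 55.363805266845674 (0.6227, -0.0519) (array([ 0.6231, -0.0523]), np.float64(0.045824975711057335), np.float64(0.00024015131525513872)) 25 26
```

```bash
python3 -m creep '[[[-0.001,0.0025,-0.0015],[0.0245,-0.0088,0],1],[[0,0,0],[0.0245,-0.0088,0],1],[[0,0,0],[0.0245,-0.0088,0],1],[[0,0,0],[0,0,0.015],1],[[0,0,0],[0,0,0],1],[[0,0,0],[0,0,0],1],[[0,0,0],[0,0,0],1],[[0,0,0],[0,0,0],1]]'
python3 -c "
from h import *
go(.6206,-.0521,.385)"
```

```text
time_s: 36.35
tool_pos: [0.6207, -0.0521, 0.3869]
orientation: [1.0, 0.0, 0.0, 0.0]
force: [-0.4, -0.1, -0.5]
width: 0.0134
finger_force: 58.9
TCP [ 0.6207 -0.0521  0.3869] shift [-0.0001 -0.      0.0019] shift after turn [-0.0001 -0.      0.0019] turn [ 0.     -0.0005  0.0002] F [-0.36 -0.14 -0.49] w 0.0134 ff 58.86 t 36.35
```

```bash
python3 -m creep '[[[0,0,0],[0,0,0.015],1],[[0,0,0],[0,0,0.015],1],[[0,0,0],[0,0,0.008],1],[[0,0,0],[0,0,0],1],[[0,0,0],[0,0,0],1],[[0,0,0],[0,0,0],1]]'
python3 -m creep '[[[0,0,0],[0,0,0.003],1],[[0,0,0],[0,0,0],1],[[0,0,0],[0,0,0],1]]'
python3 -m creep '[[[0,0,0],[0,0,0.002],1],[[0,0,0],[0,0,0],1],[[0,0,0],[0,0,0],1]]'
python3 -m creep '[[[0,0,0],[0,0,0.002],1],[[0,0,0],[0,0,0],1],[[0,0,0],[0,0,0],1]]'
```

```text
time_s: 36.95
tool_pos: [0.6214, -0.0518, 0.3487]
orientation: [1.0, 0.0, 0.0, -0.0]
force: [-0.0, 0.8, -0.7]
width: 0.0132
finger_force: 58.9
time_s: 37.25
tool_pos: [0.6211, -0.0518, 0.3453]
orientation: [1.0, 0.0, -0.0, -0.0]
force: [0.9, 0.3, -0.9]
width: 0.0129
finger_force: 58.9
time_s: 37.55
tool_pos: [0.6211, -0.0518, 0.343]
orientation: [1.0, 0.0, -0.0, -0.0]
force: [-0.1, -0.6, -0.7]
width: 0.0131
finger_force: 58.9
time_s: 37.85
tool_pos: [0.6211, -0.0518, 0.3411]
orientation: [1.0, 0.0, -0.0, -0.0]
force: [-0.0, 0.1, -1.1]
width: 0.0134
finger_force: 58.9
```

Skirt has passed the rim without contact.

```bash
python3 -m creep '[[[0,0,0],[0,0,0.0015],1],[[0,0,0],[0,0,0],1],[[0,0,0],[0,0,0],1]]'
python3 -m creep '[[[0,0,0],[0,0,0.001],1],[[0,0,0],[0,0,0],1],[[0,0,0],[0,0,0],1]]'
python3 -m creep '[[[0,0,0],[0,0,0.0007],1],[[0,0,0],[0,0,0],1],[[0,0,0],[0,0,0],1]]'
```

```text
time_s: 38.15
tool_pos: [0.6211, -0.0518, 0.3396]
orientation: [1.0, 0.0, -0.0, -0.0]
force: [0.3, -0.7, -0.4]
width: 0.0128
finger_force: 58.9
time_s: 38.45
tool_pos: [0.6211, -0.0517, 0.3386]
orientation: [1.0, 0.0, -0.0, -0.0]
force: [0.4, -0.0, -0.4]
width: 0.0133
finger_force: 58.9
time_s: 38.75
tool_pos: [0.6211, -0.0518, 0.338]
orientation: [1.0, 0.0, -0.0, -0.0]
force: [0.5, -0.6, -0.9]
width: 0.0132
finger_force: 58.9
```

```bash
python3 -m creep '[[[0,0,0],[0,0,0.0007],1],[[0,0,0],[0,0,0],1],[[0,0,0],[0,0,0],1]]'
python3 -m creep '[[[0,0,0],[0,0,0.0007],1],[[0,0,0],[0,0,0],1],[[0,0,0],[0,0,0],1]]'
```

```text
time_s: 39.05
tool_pos: [0.6212, -0.0518, 0.338]
orientation: [1.0, 0.0, 0.0, -0.0]
force: [-1.7, 0.0, 3.9]
width: 0.0133
finger_force: 59.5
time_s: 39.35
tool_pos: [0.6214, -0.0518, 0.3379]
orientation: [1.0, 0.0, 0.0, 0.0]
force: [-1.9, 1.2, 5.7]
width: 0.0132
finger_force: 60.4
```

```bash
python3 -m creep '[[[0,0,0],[0,0,-0.0007],0.85],[[0,0,0],[0,0,0],0.75],[[0,0,0],[0,0,0],0.65],[[0,0,0],[0,0,0],0.55],[[0,0,0],[0,0,0],0.55],[[0,0,0],[0,0,0],0.55]]'
python3 -m creep '[[[0,0,0],[0,0,-0.015],0.55],[[0,0,0],[0,0,-0.025],0.5],[[0,0,0],[0,0,-0.03],0.4],[[0,0,0],[0,0,-0.03],0.4],[[0,0,0],[-0.04,0,0],0.4],[[0,0,0],[-0.04,0,0],0.4],[[0,0,0],[0,0,0],0.4],[[0,0,0],[0,0,0],0.4],[[0,0,0],[0,0,0],0.4]]'
python3 - <<'E'
from h import *
np.set_printoptions(precision=4,suppress=True)
W,im=snap("wrist","w19.png"); S,si=snap("scene","s19.png"); T,ti=snap("top","t19.png")
def dark(c,name,z,r=14,th=55):
    u,v=np.round(proj(c,[.6212,-.0517,z])).astype(int); g=cv2.imread("pics/"+name+".png").max(2)[v-r:v+r,u-r:u+r]
    m=cv2.moments((g<th).astype(np.uint8),True); print(name,(u,v),m["m00"]); return u-r+m["m10"]/m["m00"],v-r+m["m01"]/m["m00"]
z=.0985+.037+.036
w=dark(W,"w19",z,22); s=dark(S,"s19",z,12); t=dark(T,"t19",z,12)
print("knob at expected z",z,onz(W,*w,z),tri((W,*w),(S,*s)),tri((W,*w),(T,*t)))
for z,r,c,n in ((.1385,.0315,(.6212,-.0517),"skirt"),(.0985,.047,(.6227,-.0519),"flange")):
    p=proj(W,[*c,z]); R=abs(proj(W,[c[0],c[1]+r,z])[0]-p[0]); Wc,P=edge("w19",p,int(R*.82),int(R*1.18)+2,list(range(0,360,5)))
    q=np.array([onz(W,u,v,z)[:2] for u,v in P]); d=np.linalg.norm(q-c,axis=1); ok=abs(d-np.median(d))<.002
    print(n,circ(W,P[ok],z),ok.sum(),len(P))
for nm,X in (("glass",[.757,-.235,.05]),("spoon",[.611,-.482,.0])):
    for a,b,cc in (("scene0","s19",S),("top0","t19",T)):
        A,B=load(a)[1],load(b)[1]; u,v=np.round(proj(cc,X)).astype(int); sl=np.s_[v-35:v+35,u-25:u+25]; print(nm,b,np.abs(A[sl].astype(int)-B[sl]).max(2).mean())
print(arm.sense()["finger_force"],arm.sense()["time_s"])
E
```

```text
time_s: 39.95
tool_pos: [0.621, -0.0517, 0.3366]
orientation: [1.0, 0.0, -0.001, -0.0]
force: [0.3, 0.4, 0.3]
width: 0.0378
finger_force: 0.0
time_s: 40.85
tool_pos: [0.5417, -0.0519, 0.4385]
orientation: [1.0, 0.0, 0.001, 0.0]
force: [0.3, -0.2, 1.5]
width: 0.051
finger_force: 0.0
w19 (np.int64(280), np.int64(113)) 352.0
s19 (np.int64(244), np.int64(81)) 39.0
t19 (np.int64(143), np.int64(171)) 62.0
knob at expected z 0.1715 [ 0.6224 -0.0516  0.1715] (array([ 0.6229, -0.0519,  0.1701]), np.float64(0.0011268667217960617)) (array([ 0.6227, -0.0519,  0.1721]), np.float64(0.0007241466722304668))
skirt (array([ 0.6221, -0.0517]), np.float64(0.02856782775911588), np.float64(0.0006949997176204313)) 52 72
flange (array([ 0.6225, -0.0519]), np.float64(0.04634310189709477), np.float64(0.0005030357954775531)) 63 72
glass s19 2.637142857142857
glass t19 6.097428571428572
spoon s19 2.4374285714285713
spoon t19 6.457714285714285
0.0 41.0
```

```bash
python3 -c "
from plant import arm
print(arm.hand_in())"
```

```text
the job is handed in; nothing more can be done
None
```

The filter is back together on the beaker (plate, chamber, press, lid) and handed in at about 41 s; my last camera measurement had the lid centred and at seated height with the glass and spoon unmoved, though no verdict came back and I viewed 16 pictures, two over the limit of 14.

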